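# Change plug-in units over to the new rail in the same circuit order

### The job

Move the four plug-in units from the old rail into the empty sockets of the new rail in the same circuit order, counted from the white main switch with the black toggle at one end of each rail: the unit next to the switch on the old rail goes next to the switch on the new one, and so on along the row. Plug every unit in fully home, upright and square to the rail (either way round), and let go of it.

Things in the scene. Friction and masses are not known exactly. Their poses are not given: they have to be found in the camera images.
- relay_mid (a point): Centre of the tall plug-in relay: see-through box 36x36 mm, black foot, copper coil inside, 54 mm high above the socket. This point is midway up, 27 mm above the shoulder that rests on the socket. All units: sides flat and upright, x across the rail, y along it; 50-180 g; a tapered round plug below the shoulder (22 mm wide, 13 at its foot, 8 mm deep, pin tips 3 mm more) enters the socket.
- timer_mid (a point): Centre of the plug-in timer: black box with a grey top carrying a round white dial with a black knob; 40 mm (across the rail) x 36 mm (along it), 52 mm high above the socket with the knob (box alone 45 mm). This point is 26 mm above the shoulder. Plug and axes as for the relay.
- solid_state_mid (a point): Centre of the solid-state switch: lower half black, upper half a bare aluminium heat sink whose fins run across the rail; 44 mm (across) x 37 mm (along), 44 mm high above the socket. This point is 22 mm above the shoulder. Plug and axes as for the relay.
- fuse_unit_mid (a point): Centre of the fuse unit, the lowest: white box 38 mm (across the rail) x 34 mm (along it) x 36 mm high with two black round caps on top, 43 mm in all above the socket. This point is 21.5 mm above the shoulder. Plug and axes as for the relay.
- socket_relay: The socket on the OLD rail in which the relay stands at the start: fixed grey block, 40 mm along the rail, 74 mm across, 25.5 mm high, in its top a round recess 28 mm wide, 12 mm deep. Origin: centre of its underside, 9.5 mm above the bench. A rail's four sockets are 48 mm apart; their order on the old rail is shuffled.
- socket_timer: The same kind of socket on the old rail, in which the timer stands at the start.
- socket_solid_state: The same kind of socket on the old rail, in which the solid-state switch stands at the start.
- socket_fuse_unit: The same kind of socket on the old rail, in which the fuse unit stands at the start.
- old_switch: Main switch of the OLD rail: white block with a black toggle, 27 mm along the rail, 74 mm across, about 62 mm high, fixed at one end of the row, left or right (a slim grey end clamp is at the other). Origin: centre of its underside. The old sockets' centres lie 35, 83, 131 and 179 mm from it.
- new_rail: The NEW rail, fixed: plate 104x262 mm with a steel rail and four empty sockets. Origin: middle of the underside, on the bench; y along the row, x across. Its main switch (white block, black toggle, top 73 mm above the bench) is at y=+107 mm; from it the sockets are at y=+72, +24, -24, -72 mm, x=0. Socket tops, on which the shoulders rest when home, are 35 mm above the bench on both rails.
Not all that is in view belongs to the job. Leave any pink look-alike of the part that bears relay_mid alone.

How it is judged:
By the outcome, as a careful person would: the job done as asked, in the order asked, and still so for the second after the job is handed in, with the robot touching nothing.
It also fails if it takes over 106 s, if anything falls off the work surface, if the arm or the gripper's body presses on something with over 40 N, if the wrist force passes 120 N, or if a joint passes its speed limit or range.

### The arm

A 6-joint arm with a two-finger parallel gripper is mounted at the origin on the work surface; the furniture and walls round the work are solid. World frame = base frame: x ahead of the robot, y to its left, z up, the work surface at z = 0. Lengths are in m, angles in rad, forces in N, time in s.
With the tool pointing down it reaches from about 0.275 to 0.75 m from the base axis. Payload 10.2 kg.
Tool frame: the origin (TCP) lies midway between the tips of the shut fingers; the grasp point (between the pads) lies tcp_to_grasp behind it (tcp_to_grasp is the distance from the TCP to the grasp point, in m); z points along the fingers, y is the line along which they close (so a half turn about z gives the same grasp; the last joint's range is limited). The gripper opens to 88 mm and grips with 3 to 60 N. Pads are 18 mm wide; open, the fingers measure 123 mm over their backs; the gripper's body (75 mm by 187 mm) begins 45 mm behind the grasp point.
Start: joints at [0.948, 0.313, 1.498, -0, 1.331, -0.223], TCP at [0.204, 0.484, 0.2] pointing down, gripper open.
Joint ranges: [-2.94, 2.94], [-0.97, 2.17], [0.19, 2.56], [-1.23, 4.37], [0.02, 3.11], [-2.88, 2.88]. Speed limits (rad/s): [2.39, 2.39, 3.01, 3.14, 3.14, 3.14].

### API

Orientations are given as a 3x3 rotation matrix whose columns are the frame's x, y, z axes.
In Python, from workcell import * gives the robot as it stands.
- The arm moves only by the tool carry_out, never from a script. Its argument "rows" is one flat list of numbers, 6 for each row, row after row: the shift along the tool's x, y, z in m, then the turn, a rotation vector about the tool's x, y, z in degrees. A call has 1 to 5 rows; each row shifts and turns the commanded pose from where the row before left it, along the tool's axes as they then stand; what a row does not reach is not made up. A row lasts 1/10 s, in which the tool goes at most 50 mm and 8.59 degrees, less where a joint would pass 70% of its speed; a pose out of reach is approached as far as the arm can. A call is refused whole if a number of a shift passes 0.05 or a number of a turn 8.59, either way. A call with a gripper value outside its range is refused whole. "jaw" is the opening, from 0 (shut) to 1 (fully open), set as the call begins (left out, the last holds). The fingers move at their own pace and stop on an object; the grip force is fixed at half the most. Time passes only in rows, so rows that do not move let the fingers close. It gives the time, the measured TCP pose, the force, the opening and the grip force at its end, in the units of the state.
- state(): the state, without advancing time (a new reading comes with each control period).
- snapshot(name): name is "scene" or "top" or "wrist"; returns a dict with "image" (420x560x3 uint8, red, green, blue), "K" (3x3 intrinsics, pixels), "R" (3x3) and "t" (3): a world point X has camera coordinates R X + t. Camera axes: x right, y down, z forward; pixel columns grow to the right and rows downward; lengths in m; the calibration is good to about 2 mm. A picture is of the moment at which its call begins. There is no depth.
- hand_in(): hands the job in; it is judged then, once.
The state is a dict: "time_s": time; "joint_positions": joint angles; "qd": joint speeds; "tau": joint torques, N m; "position": TCP position; "tool_rot": TCP orientation; "wrist_force": force on the tool from outside, world axes, zero at the start; "torque": the same for the moment, N m; "opening": opening from 0.0 (shut) to 1.0 (fully open); "gripper_force": force on a finger pad.
Only numpy, scipy, OpenCV 4.12 (cv2) and the standard library are available. Lean on these libraries where they do the work, as an engineer would, in place of code of your own. Each camera call takes 0.05 s, during which the arm holds its last target. There are 200 camera calls.

## Working session

There is one attempt and no reset: what is moved stays moved. The work goes in short steps, Python scripts to look and compute and a tool call to move; the robot and the scene stay as the last step left them, time stands still between calls to the robot, and variables do not carry over. Pictures are saved under pics/ and viewed, at most 14 in all, crops included, and the job is handed in when it is done.

Besides the shell and the picture viewer there is one more tool, called after "Request:" in YAML: its name, and indented under it one key for each argument. carry_out: Moves the arm, as the interface text tells. Its arguments: {"type":"object","properties":{"rows":{"type":"array"},"jaw":{"type":"number"}},"required":["rows"]}

```bash
mkdir -p pics; ls; python3 - <<'E'
from workcell import *
import cv2
s=state();print(s)
for n in ["scene","top"]:
    d=snapshot(n);cv2.imwrite(f"pics/{n}0.png",d["image"][:,:,::-1]);print(n,d["K"],d["R"],d["t"])
E
```

```text
pics
{'time_s': 0.0, 'joint_positions': array([ 9.47612361e-01,  3.13420934e-01,  1.49845223e+00, -2.44148500e-05,
        1.33101338e+00, -2.23376490e-01]), 'qd': array([-0.00021198,  0.00144429, -0.00051523,  0.0005367 , -0.00058378,
        0.00048994]), 'tau': array([ 2.00781724e-03, -4.02203357e+01, -2.52289778e+01,  6.96532452e-02,
        3.50390060e-02, -1.00005082e-04]), 'position': array([0.20417318, 0.48333686, 0.19897028]), 'tool_rot': array([[-9.21138115e-01,  3.89235187e-01, -7.35886965e-04],
       [ 3.89235794e-01,  9.21137538e-01, -1.06451227e-03],
       [ 2.63507473e-04, -1.26699638e-03, -9.99999163e-01]]), 'wrist_force': array([-1.31501494, -0.11732149,  0.20358877]), 'torque': array([ 0.027799  , -0.00595757, -0.00949405]), 'gripper_force': 0.0, 'opening': 1.001750364405883}
scene [[470.91232363   0.         284.23846005]
 [  0.         470.91232363 208.57077255]
 [  0.           0.           1.        ]] [[ 0.87792364 -0.47844785  0.01837745]
 [-0.23815799 -0.46965941 -0.85011811]
 [ 0.41536833  0.74196205 -0.52627128]] [-0.41930704  0.20001788  0.77757943]
top [[484.0215881    0.         274.90829882]
 [  0.         484.0215881  213.26918474]
 [  0.           0.           1.        ]] [[-0.01601172 -0.99960474 -0.02310807]
 [-0.98159528  0.02011345 -0.18991093]
 [ 0.19030065  0.01964197 -0.98152934]] [0.05675302 0.52476897 1.03478598]
```

View pics/scene0.png

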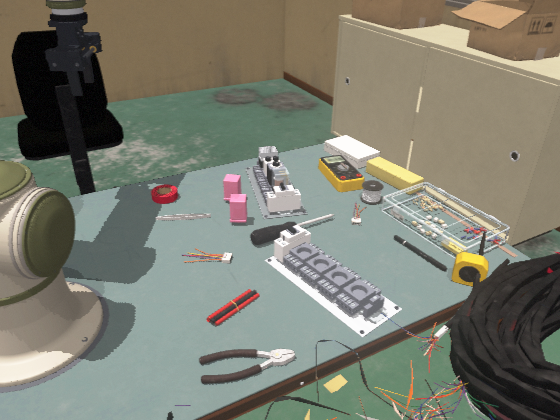

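View pics/top0.png

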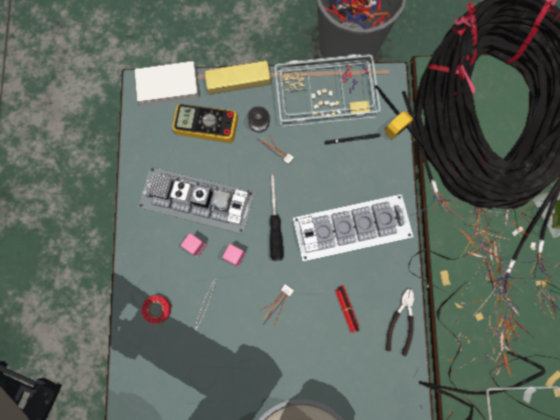

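```bash
python3 - <<'E'
import workcell;print([n for n in dir(workcell) if n[0]!='_']); print(getattr(workcell,'tcp_to_grasp',None))
E
```

```text
['IKError', 'hand_in', 'snapshot', 'state', 'tcp_to_grasp']
0.0187
```

The scene view shows the old rail at about (275,185) and the new rail at (335,280), with pink look-alikes at (232,185) and (238,208). In the top view the old rail's switch is at its right end (238,206). The new rail's switch is at its left end (308,232). Pink boxes are at (193,243) and (233,254). Next I'll take a close crop of both rails.

```bash
python3 - <<'E'
import cv2
im=cv2.imread("pics/top0.png")
a=cv2.resize(im[160:240,130:260],None,fx=6,fy=6,interpolation=cv2.INTER_CUBIC)
cv2.imwrite("pics/c_old.png",a)
a=cv2.resize(im[185:270,285:420],None,fx=5.5,fy=5.5,interpolation=cv2.INTER_CUBIC)
cv2.imwrite("pics/c_new.png",a)
E
```

```text
(no output)
```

View pics/c_old.png

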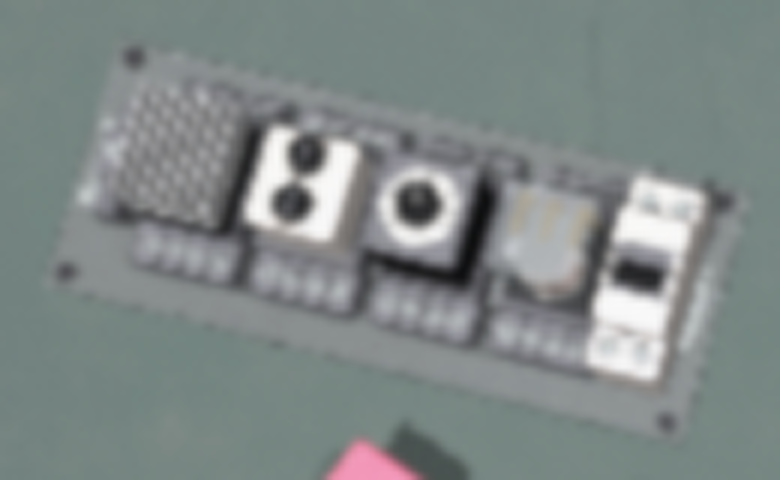

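View pics/c_new.png

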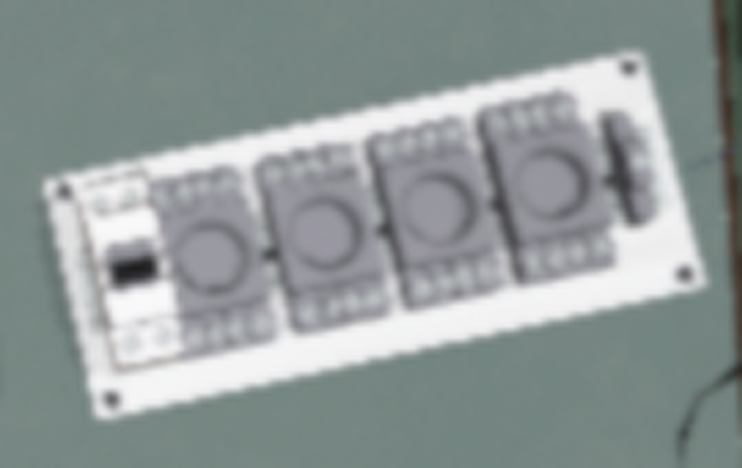

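The old rail, counted from the switch at right (crop px), holds the relay (545,240), timer (417,203), fuse (302,185) and SSR (182,152). In the new-rail crop the switch is at left (132,268) and the sockets are at (213,258), (326,233), (437,207) and (551,185).

Possible mix-ups for the relay are the pink boxes at top px (193,243) and (233,254). The real one is clear, with a copper coil, next to the old switch.

```bash
cat > h.py <<'E'
from workcell import *
import numpy as np, cv2
def ray(d,uv,z):
    K,R,t=map(np.array,(d["K"],d["R"],d["t"])); c=-R.T@t
    v=R.T@np.linalg.solve(K,[uv[0],uv[1],1]); return c+v*(z-c[2])/v[2]
def proj(d,X):
    p=np.array(d["K"])@(np.array(d["R"])@np.asarray(X)+np.array(d["t"])); return p[:2]/p[2]
def fit(P,Y):  # P: xy measured, Y: positions along the rail; returns origin xy, dir angle (direction of +y rail)
    P=np.array(P)[:,:2];Y=np.array(Y,float); Yc=Y-Y.mean(); Pc=P-P.mean(0)
    v=(Yc[:,None]*Pc).sum(0); s=np.linalg.norm(v)/(Yc@Yc); u=v/np.linalg.norm(v); o=P.mean(0)-u*Y.mean()
    return o,u,s,P-(o+Y[:,None]*u)
E
python3 - <<'E'
from h import *
d=snapshot("top")
f=lambda u,s,o:[(u[0]+.5)/s-.5+o[0],(u[1]+.5)/s-.5+o[1]]
N=[ray(d,f(u,5.5,(285,185)),.035) for u in [(213,258),(326,233),(437,207),(551,185)]]
C=np.array([ray(d,f(u,5.5,(285,185)),.003) for u in [(47,181),(643,52),(706,286),(97,418)]])
print(np.round(N,4)); print(fit(N,[.072,.024,-.024,-.072])); print("plate mid",C.mean(0),[np.linalg.norm(C[i]-C[i-1]) for i in range(4)])
O=[ray(d,f(u,6,(130,160)),z) for u,z in [((545,240),.089),((417,203),.08),((302,185),.071),((182,152),.079)]]
print(np.round(O,4)); print(fit(O,[.035,.083,.131,.179]))
C=np.array([ray(d,f(u,6,(130,160)),.003) for u in [(134,56),(725,200),(667,422),(67,271)]])
print("plate mid",C.mean(0),[(C[i]-C[i-1]).round(4) for i in range(4)])
E
```

```text
[[ 0.4847 -0.061   0.035 ]
 [ 0.4942 -0.1076  0.035 ]
 [ 0.5041 -0.1535  0.035 ]
 [ 0.5123 -0.2007  0.035 ]]
(array([ 0.49881422, -0.13070692]), array([-0.19561099,  0.98068157]), np.float64(0.9875102496151211), array([[-2.49923369e-05, -9.07801386e-04],
       [ 4.70358650e-05, -4.61262996e-04],
       [ 5.67257076e-04,  7.06297831e-04],
       [-5.89300604e-04,  6.62766551e-04]]))
plate mid [ 0.49891099 -0.13162517  0.003     ] [np.float64(0.10275329229380081), np.float64(0.26050005453817265), np.float64(0.10309077108081735), np.float64(0.26159173213954984)]
[[0.5512 0.1648 0.089 ]
 [0.5682 0.2133 0.08  ]
 [0.5781 0.2579 0.071 ]
 [0.5897 0.3011 0.079 ]]
(array([0.5432544, 0.1311455]), array([0.26655231, 0.96382045]), np.float64(0.9804825332457734), array([[-1.41243559e-03, -1.07506391e-04],
       [ 2.77284718e-03,  2.14748594e-03],
       [-5.98053911e-05,  5.42267372e-04],
       [-1.30060619e-03, -2.58224692e-03]]))
plate mid [0.57348313 0.23523659 0.003     ] [array([ 0.0875, -0.0237,  0.    ]), array([-0.0643, -0.2364,  0.    ]), array([-0.0881,  0.0231,  0.    ]), array([0.065, 0.237, 0.   ])]
```

```bash
cat >> h.py <<'E'
from scipy.spatial.transform import Rotation as Ro
OO=np.array([.5433,.1312]); OU=np.array([.2655,.9641])
NO=np.array([.4988,-.1312]); NU=np.array([-.1956,.9807])
NAMES=["relay","timer","fuse","ssr"]
def old(i): return OO+OU*(.035+.048*i)
def new(i): return NO+NU*(.072-.048*i)
def down(u):  # tool rot: y across the rail, x along
    a=np.array([u[1],-u[0],0]); z=np.array([0,0,-1.]); return np.c_[np.cross(a,z),a,z]
def plan(p,R,n=None,s=None):
    s=s or state(); p0=s["position"];R0=s["tool_rot"]; p=np.array(p,float)
    rv=(Ro.from_matrix(R0.T@R)).as_rotvec(degrees=True)
    n=n or int(max(np.ceil(np.linalg.norm(p-p0)/.0485),np.ceil(np.linalg.norm(rv)/8.4),1))
    print("n",n,"dp",(p-p0).round(4),"rv",rv.round(1)); pc=p0.copy();Rc=R0.copy();out=[]
    for k in range(1,n+1):
        want=p0+(p-p0)*k/n; sh=np.round(Rc.T@(want-pc),4); t=np.round(rv/n,1)
        out.append(list(sh)+list(t)); pc=pc+Rc@sh; Rc=Rc@Ro.from_rotvec(t,degrees=True).as_matrix()
    for i in range(0,n,5): print("["+",".join("%g"%x for r in out[i:i+5] for x in r)+"]")
def shot(name):
    d=snapshot("wrist"); cv2.imwrite(f"pics/{name}.png",d["image"][:,:,::-1]); np.savez(f"pics/{name}.npz",**{k:d[k] for k in("K","R","t")}); return d
E
python3 - <<'E'
from h import *
print([old(i).round(4) for i in range(4)],[new(i).round(4) for i in range(4)])
plan([*old(0),.19],down(OU))
E
```

```text
[array([0.5526, 0.1649]), array([0.5653, 0.2112]), array([0.5781, 0.2575]), array([0.5908, 0.3038])] [array([ 0.4847, -0.0606]), array([ 0.4941, -0.1077]), array([ 0.5035, -0.1547]), array([ 0.5129, -0.2018])]
n 10 dp [ 0.3484 -0.3185 -0.0091] rv [-0.1  0.  82.5]
[-0.0445,-0.0158,0.0009,-0,0,8.2,-0.0463,-0.0093,0.0009,-0,0,8.2,-0.0471,-0.0025,0.0009,-0,0,8.2,-0.047,0.0041,0.001,-0,0,8.2,-0.0459,0.0109,0.0009,-0,0,8.2]
[-0.044,0.0173,0.0009,-0,0,8.2,-0.041,0.0233,0.0009,-0,0,8.2,-0.0373,0.029,0.0009,-0,0,8.2,-0.0327,0.034,0.0009,-0,0,8.2,-0.0276,0.0383,0.001,-0,0,8.2]
```

Request:
carry_out:
  rows: [-0.0445,-0.0158,0.001,0,0,8.2,-0.0463,-0.0093,0.001,0,0,8.2,-0.0471,-0.0025,0.001,0,0,8.2,-0.047,0.0041,0.001,0,0,8.2,-0.0459,0.0109,0.001,0,0,8.2]
  jaw: 1

```text
time_s: 0.65
position: [0.3796, 0.3229, 0.1944]
tool_rot: [[-0.435, 0.901, -0.0], [0.901, 0.435, -0.0], [0.0, -0.0, -1.0]]
wrist_force: [-0.2, -0.3, -0.1]
opening: 1.002
gripper_force: 0.0
```

Request:
carry_out:
  rows: [-0.044,0.0173,0.001,0,0,8.2,-0.041,0.0233,0.001,0,0,8.2,-0.0373,0.029,0.001,0,0,8.2,-0.0327,0.034,0.001,0,0,8.2,-0.0276,0.0383,0.001,0,0,8.2]

```text
time_s: 1.15
position: [0.5538, 0.1634, 0.1893]
tool_rot: [[0.263, 0.965, -0.0], [0.965, -0.263, 0.0], [-0.0, -0.0, -1.0]]
wrist_force: [0.8, 0.1, -0.3]
opening: 1.004
gripper_force: 0.0
```

Request:
carry_out:
  rows: [0,0,0,0,0,0,0,0,0,0,0,0]

```text
time_s: 1.35
position: [0.5527, 0.1645, 0.1889]
tool_rot: [[0.258, 0.966, -0.001], [0.966, -0.258, 0.0], [-0.0, -0.001, -1.0]]
wrist_force: [0.2, -0.5, 0.5]
opening: 1.0
gripper_force: 0.0
```

```bash
python3 - <<'E'
from h import *
s=state();print(s["position"],s["joint_positions"],s["time_s"])
d=shot("w1"); print(-d["R"].T@d["t"]); print(proj(d,[*old(0),.089]))
plan([*old(0),.19],down(OU))
E
```

```text
[0.55274371 0.16454519 0.18886605] [8.61847192e-02 4.35887119e-01 1.35073440e+00 1.97332336e-04
 1.35629551e+00 3.46901775e-01] 1.35
[0.57318629 0.24205754 0.37478953]
[280.662079   200.08350711]
n 1 dp [ 0.0003 -0.0004  0.0008] rv [-0.1  0.   0.5]
[-0.0003,0.0004,-0.0008,-0.1,0,0.5]
```

View pics/w1.png

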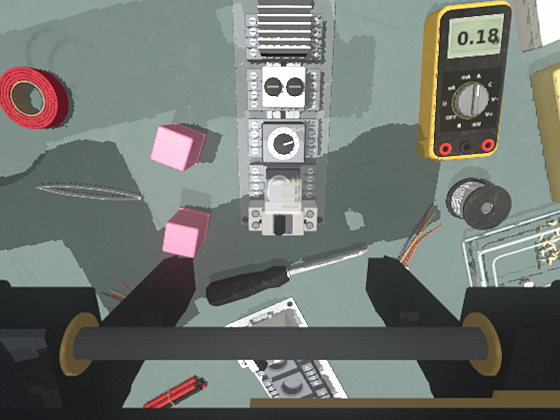

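The wrist view shows the old rail upright. The switch is at (282,220), the relay (284,188), the timer (284,144), the fuse (284,87) and the SSR (283,28). The new rail is partly visible at (290,360).

```bash
python3 - <<'E'
import cv2
im=cv2.imread("pics/w1.png")[0:240,230:340]
a=cv2.rotate(cv2.resize(im,None,fx=3.3,fy=3.3,interpolation=cv2.INTER_CUBIC),cv2.ROTATE_90_CLOCKWISE)
cv2.imwrite("pics/c_w1.png",a)
E
```

```text
(no output)
```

View pics/c_w1.png

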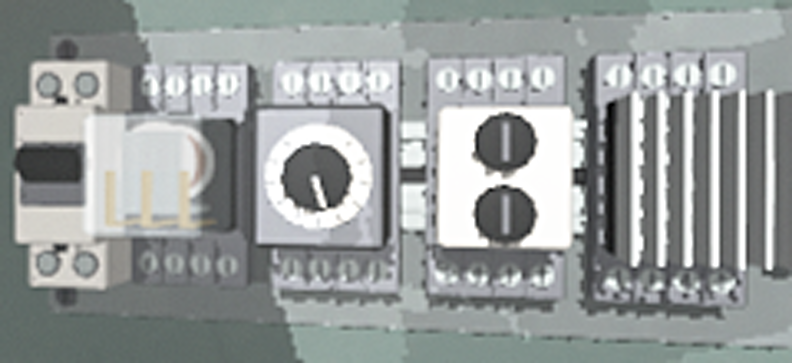

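```bash
cat > m.py <<'E'
from h import *
from scipy.optimize import least_squares
d=dict(np.load("pics/w1.npz"))
px=lambda x,y:(230+(y+.5)/3.3-.5, 239-((x+.5)/3.3-.5))
# (rail x or None, rail y or None, z, crop px) ; crop x' <-> along, crop y' <-> across
A=[(.017,.089,85),(.083-.018,.080,256),(.083+.018,.080,386),(.131-.017,.071,440),(.131+.017,.071,570)]   # along
B=[(.018,.089,112,237,.03),(.020,.080,108,246,.083),(.019,.071,108,248,.131)]
def res(q,full=False):
    o=q[:2];u=np.array([np.cos(q[2]),np.sin(q[2])]);a=np.array([u[1],-u[0]]);r=[]
    for y,z,x in A: r.append(proj(d,[*(o+u*y),z])[1]-px(x,0)[1])
    for h,z,l,rr,y in B:
        P=sorted([proj(d,[*(o+u*y+a*k*h),z])[0] for k in(-1,1)]); r+=[P[0]-px(0,l)[0],P[1]-px(0,rr)[0]]
    return np.array(r)
q0=[*OO,np.arctan2(OU[1],OU[0])]
print(res(q0).round(1)); s=least_squares(res,q0,loss="soft_l1"); print(s.x,q0,s.fun.round(1))
E
python3 m.py
```

```text
[ 4.9  4.4  3.5  4.5  3.  -2.3 -1.5 -3.3 -1.  -2.1 -1.8]
[0.5459713  0.13417954 1.30266733] [np.float64(0.5433), np.float64(0.1312), np.float64(1.3020709456119155)] [ 1.3  0.6 -0.6  0.4 -1.5 -0.4  0.5 -1.4  1.  -0.2  0.3]
```

```bash
sed -i 's/^OO=.*/OO=np.array([.5452,.1332]); a_=1.3025; OU=np.array([np.cos(a_),np.sin(a_)])/' h.py; python3 - <<'E'
from h import *
plan([*old(0),.042],down(OU),5)
E
```

```text
n 5 dp [ 0.0022  0.0016 -0.1472] rv [-0.1  0.   0.5]
[0.0004,0.0004,0.0294,-0,0,0.1,0.0004,0.0004,0.0295,-0,0,0.1,0.0005,0.0003,0.0294,-0,0,0.1,0.0004,0.0004,0.0295,-0,0,0.1,0.0004,0.0004,0.0294,-0,0,0.1]
```

Request:
carry_out:
  rows: [0.0004,0.0004,0.0294,0,0,0.1,0.0004,0.0004,0.0294,0,0,0.1,0.0004,0.0004,0.0294,0,0,0.1,0.0004,0.0004,0.0294,0,0,0.1,0.0004,0.0004,0.0294,0,0,0.1]

```text
time_s: 1.9
position: [0.5542, 0.1679, 0.0419]
tool_rot: [[0.263, 0.965, 0.0], [0.965, -0.263, 0.0], [0.0, 0.0, -1.0]]
wrist_force: [0.4, -0.5, 0.8]
opening: 0.999
gripper_force: 0.0
```

Request:
carry_out:
  rows: [0,0,0,0,0,0,0,0,0,0,0,0,0,0,0,0,0,0,0,0,0,0,0,0,0,0,0,0,0,0]
  jaw: 0

```text
time_s: 2.4
position: [0.5556, 0.1666, 0.0436]
tool_rot: [[0.265, 0.964, 0.002], [0.964, -0.265, 0.0], [0.001, 0.002, -1.0]]
wrist_force: [-0.3, 0.0, -0.2]
opening: 0.57
gripper_force: 0.0
```

Request:
carry_out:
  rows: [0,0,0,0,0,0,0,0,0,0,0,0,0,0,0,0,0,0,0,0,0,0,0,0,0,0,0,0,0,0]

```text
time_s: 2.9
position: [0.5553, 0.1665, 0.0428]
tool_rot: [[0.266, 0.964, 0.0], [0.964, -0.266, 0.0], [0.0, 0.0, -1.0]]
wrist_force: [0.4, 0.5, 2.5]
opening: 0.392
gripper_force: 30.0
```

Request:
carry_out:
  rows: [0,0,-0.01,0,0,0,0,0,-0.02,0,0,0,0,0,-0.03,0,0,0,0,0,-0.03,0,0,0,0,0,-0.03,0,0,0]

```text
time_s: 3.4
position: [0.5549, 0.1665, 0.1642]
tool_rot: [[0.266, 0.964, -0.0], [0.964, -0.266, 0.0], [-0.0, -0.0, -1.0]]
wrist_force: [-0.0, 0.5, -1.3]
opening: 0.39
gripper_force: 30.0
```

Request:
carry_out:
  rows: [0,0,-0.03,0,0,0,0,0,0,0,0,0]

```text
time_s: 3.6
position: [0.5566, 0.1667, 0.197]
tool_rot: [[0.266, 0.964, 0.007], [0.964, -0.266, 0.001], [0.003, 0.007, -1.0]]
wrist_force: [0.2, -0.2, -0.8]
opening: 0.391
gripper_force: 30.0
```

```bash
python3 - <<'E'
from h import *
s=state();print(s["position"],s["wrist_force"],s["opening"])
plan([*new(3),.19],down(NU))
E
```

```text
[0.55664849 0.16670581 0.19704936] [ 0.20675995 -0.24631732 -0.82015386] 0.3905468282490275
n 8 dp [-0.0438 -0.3685 -0.007 ] rv [  0.4  -0.1 -26.7]
[-0.0459,0.007,0.0008,0.1,-0,-3.3,-0.0462,0.0043,0.0008,0.1,-0,-3.3,-0.0463,0.0016,0.0008,0.1,-0,-3.3,-0.0464,-0.001,0.0008,0.1,-0,-3.3,-0.0462,-0.0037,0.0008,0.1,-0,-3.3]
[-0.046,-0.0064,0.0008,0.1,-0,-3.3,-0.0455,-0.009,0.0008,0.1,-0,-3.3,-0.0449,-0.0116,0.0009,0.1,-0,-3.3]
```

Request:
carry_out:
  rows: [-0.0459,0.007,0.001,0,0,-3.3,-0.0462,0.0043,0.001,0,0,-3.3,-0.0463,0.0016,0.001,0,0,-3.3,-0.0464,-0.001,0.001,0,0,-3.3,-0.0462,-0.0037,0.001,0,0,-3.3]

```text
time_s: 4.1
position: [0.5268, -0.0654, 0.1869]
tool_rot: [[-0.022, 1.0, -0.001], [1.0, 0.022, 0.0], [0.0, -0.001, -1.0]]
wrist_force: [0.8, -0.3, -1.5]
opening: 0.394
gripper_force: 30.0
```

Request:
carry_out:
  rows: [-0.046,-0.0064,0.001,0,0,-3.3,-0.0455,-0.009,0.001,0,0,-3.3,-0.0449,-0.0116,0.001,0,0,-3.3,0,0,0,0,0,0,0,0,0,0,0,0]

```text
time_s: 4.6
position: [0.5108, -0.2024, 0.1838]
tool_rot: [[-0.189, 0.982, -0.001], [0.982, 0.189, 0.001], [0.001, -0.001, -1.0]]
wrist_force: [0.3, 0.4, -0.7]
opening: 0.394
gripper_force: 30.0
```

```bash
python3 - <<'E'
from h import *
s=state();print(s["position"],s["joint_positions"],s["opening"])
d=shot("w2"); print([proj(d,[*new(i),.035]).round(1) for i in range(4)])
E
```

```text
[ 0.51076241 -0.20237819  0.1837747 ] [-5.90667427e-01  3.79587534e-01  1.44648440e+00  2.24620553e-04
  1.31715217e+00 -7.80476063e-01] 0.3936958770451742
[array([282.1,  38.3]), array([282.3,  93. ]), array([282.5, 142.9]), array([282.7, 188.5])]
```

View pics/w2.png

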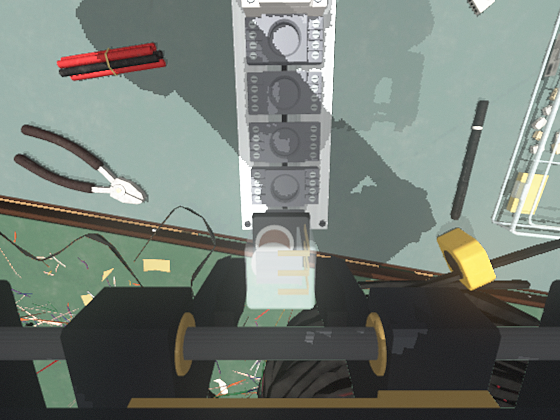

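```bash
python3 - <<'E'
from h import *
d=dict(np.load("pics/w2.npz")); s=state(); R=s["tool_rot"]; p=s["position"]
up=p+R@np.array([0,0,-.047]); print("held top centre",proj(d,up),"edges",[proj(d,up+R@np.array([0,k,0]))for k in(-.018,.018)])
C=[ray(d,c,.035) for c in [(285,40),(285,92),(284.7,142),(284.3,187)]]
print(np.round(C,4)); o,u,sc,e=fit(C,[.072,.024,-.024,-.072]); print(o,u,sc,e.round(4))
E
```

```text
held top centre [281.67678589 280.44437853] edges [array([244.85522599, 280.46122593]), array([318.50781135, 280.42752679])]
[[ 0.4877 -0.0615  0.035 ]
 [ 0.4965 -0.1062  0.035 ]
 [ 0.5055 -0.1534  0.035 ]
 [ 0.5143 -0.1999  0.035 ]]
[ 0.50100729 -0.13024613] [-0.18848229  0.98207659] 0.9811767834945877 [[ 0.0002 -0.0019]
 [ 0.      0.0005]
 [ 0.      0.0004]
 [-0.0003  0.0011]]
```

```bash
python3 - <<'E'
import cv2
im=cv2.imread("pics/w2.png")[0:320,225:345]
cv2.imwrite("pics/c_w2.png",cv2.rotate(cv2.resize(im,None,fx=2.5,fy=2.5,interpolation=cv2.INTER_CUBIC),cv2.ROTATE_90_CLOCKWISE))
E
```

```text
(no output)
```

View pics/c_w2.png

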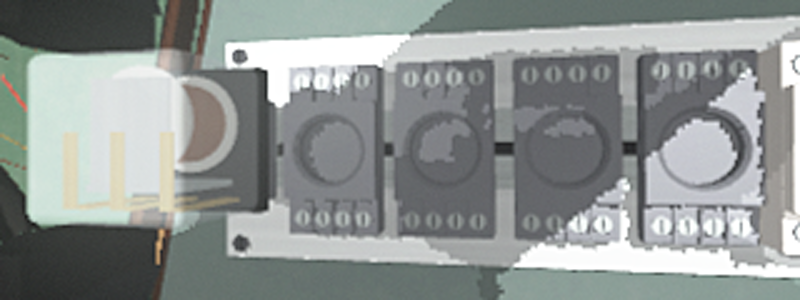

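```bash
sed -i 's/^NO=.*/NO=np.array([.5008,-.1307]); NU=np.array([-.192,.9814])/' h.py; python3 - <<'E'
from h import *
d=dict(np.load("pics/w2.npz")); s=state(); R=s["tool_rot"]; p=s["position"]
for z in(-.047,.007): print(z,[proj(d,p+R@np.array([k,0,z])).round(1)for k in(-.018,.018)])
plan([*new(0),.13],down(NU))
E
```

```text
-0.047 [array([281.7, 312. ]), array([281.7, 246.6])]
0.007 [array([281.4, 263.3]), array([281.4, 211.8])]
n 4 dp [-0.0241  0.1414 -0.054 ] rv [-0.  -0.1 -0.1]
[0.0358,0.0008,0.0135,-0,-0,-0,0.0358,0.0008,0.0136,-0,-0,-0,0.0359,0.0009,0.0135,-0,-0,-0,0.0358,0.0008,0.0136,-0,-0,-0]
```

Request:
carry_out:
  rows: [0.0354,0.0008,0.0135,0,0,0,0.0354,0.0008,0.0135,0,0,0,0.0354,0.0008,0.0135,0,0,0,0.0354,0.0008,0.0135,0,0,0,0,0,0,0,0,0]

```text
time_s: 5.15
position: [0.4856, -0.0575, 0.1291]
tool_rot: [[-0.196, 0.981, -0.003], [0.981, 0.196, 0.002], [0.003, -0.003, -1.0]]
wrist_force: [0.4, -0.9, -1.2]
opening: 0.39
gripper_force: 30.0
```

Request:
carry_out:
  rows: [0,0,0.025,0,0,0,0,0,0.025,0,0,0,0,0,0.01,0,0,0,0,0,0,0,0,0,0,0,0,0,0,0]

```text
time_s: 5.65
position: [0.488, -0.0625, 0.0714]
tool_rot: [[-0.191, 0.982, 0.001], [0.982, 0.191, -0.0], [-0.001, 0.001, -1.0]]
wrist_force: [-0.6, -0.1, -0.4]
opening: 0.392
gripper_force: 30.0
```

```bash
python3 - <<'E'
from h import *
s=state();print(s["position"],s["wrist_force"],s["opening"],new(0))
plan([*(new(0)-.0015*NU),.0425],down(NU))
d=snapshot("scene");cv2.imwrite("pics/s1.png",cv2.resize(d["image"][200:340,240:420,::-1],None,fx=4,fy=4,interpolation=cv2.INTER_CUBIC))
E
```

```text
[ 0.48802604 -0.06251406  0.07144133] [-0.57166394 -0.07470516 -0.44306834] 0.39170163004364533 [ 0.486976  -0.0600392]
n 1 dp [-0.0008  0.001  -0.0289] rv [ 0.1  0.  -0.1]
[0.0011,-0.0006,0.0289,0.1,0,-0.1]
```

View pics/s1.png

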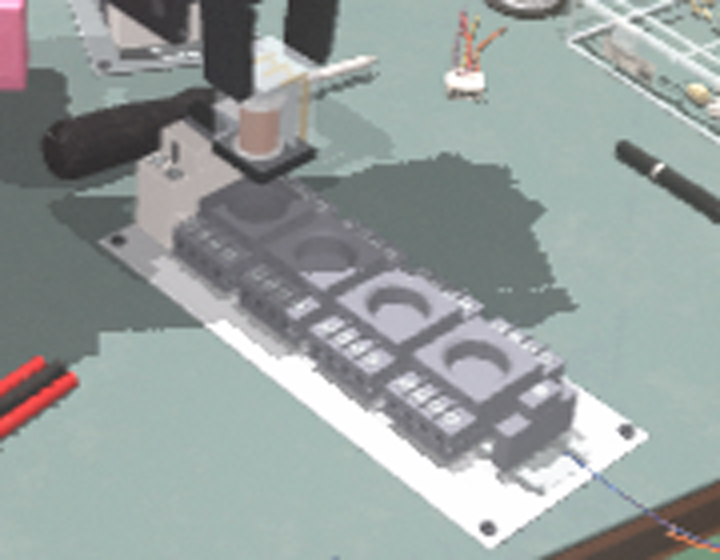

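The relay hangs upright above the socket next to the switch (recess at crop (258,205)). Descending now.

Request:
carry_out:
  rows: [0.0011,-0.0006,0.008,0,0,0,0,0,0.005,0,0,0,0,0,0.005,0,0,0,0,0,0,0,0,0]

```text
time_s: 6.1
position: [0.4863, -0.0614, 0.0518]
tool_rot: [[-0.191, 0.982, -0.001], [0.982, 0.191, 0.0], [0.001, -0.001, -1.0]]
wrist_force: [0.5, 0.4, -0.1]
opening: 0.391
gripper_force: 30.0
```

Request:
carry_out:
  rows: [0,0,0.004,0,0,0,0,0,0.004,0,0,0,0,0,0.002,0,0,0,0,0,0,0,0,0]

```text
time_s: 6.5
position: [0.4867, -0.0615, 0.0427]
tool_rot: [[-0.191, 0.982, -0.0], [0.982, 0.191, -0.0], [-0.0, -0.0, -1.0]]
wrist_force: [-1.4, 0.3, 1.9]
opening: 0.393
gripper_force: 30.0
```

Request:
carry_out:
  rows: [0,0,0.001,0,0,0,0,0,0.001,0,0,0,0,0,0,0,0,0]

```text
time_s: 6.8
position: [0.487, -0.0615, 0.0425]
tool_rot: [[-0.191, 0.982, 0.001], [0.982, 0.191, -0.001], [-0.001, 0.001, -1.0]]
wrist_force: [-8.0, 3.0, 24.6]
opening: 0.392
gripper_force: 30.0
```

Request:
carry_out:
  rows: [0,0,-0.001,0,0,0,0,0,0,0,0,0,0,0,0,0,0,0,0,0,0,0,0,0,0,0,0,0,0,0]
  jaw: 1

```text
time_s: 7.3
position: [0.4866, -0.0615, 0.0413]
tool_rot: [[-0.191, 0.982, -0.0], [0.982, 0.191, 0.0], [0.0, -0.0, -1.0]]
wrist_force: [0.2, 0.8, -0.2]
opening: 0.821
gripper_force: 0.0
```

Request:
carry_out:
  rows: [0,0,-0.03,0,0,0,0,0,-0.04,0,0,0,0,0,-0.04,0,0,0,0,0,-0.04,0,0,0,0,0,0,0,0,0]

```text
time_s: 7.8
position: [0.4887, -0.0621, 0.1963]
tool_rot: [[-0.191, 0.982, 0.009], [0.982, 0.191, -0.003], [-0.005, 0.008, -1.0]]
wrist_force: [0.1, -0.3, 0.1]
opening: 1.001
gripper_force: 0.0
```

```bash
sed -i 's/^OO=[^;]*/OO=np.array([.5460,.1342])/' h.py; python3 - <<'E'
from h import *
s=state();print(s["position"],s["opening"])
d=snapshot("scene");a=cv2.resize(d["image"][200:340,240:420,::-1],None,fx=3,fy=3,interpolation=cv2.INTER_CUBIC)
d=shot("w3");b=d["image"][100:340,160:400,::-1]; b=cv2.resize(b,(420,420)); a=cv2.resize(a,(360,280)); b=cv2.resize(b,(420,420))
c=np.zeros((420,780,3),np.uint8); c[:280,:360]=a; c[:,360:]=b; cv2.imwrite("pics/s2.png",c)
plan([*old(1),.17],down(OU))
E
```

```text
[ 0.48869412 -0.06212426  0.19627682] 1.0005938565072883
n 6 dp [ 0.0813  0.2757 -0.0215] rv [ 0.   0.  26.4]
[0.0425,0.0221,0.0036,0,0,4.4,0.0441,0.0187,0.0036,0,0,4.4,0.0454,0.0153,0.0036,0,0,4.4,0.0464,0.0118,0.0035,0,0,4.4,0.0472,0.0081,0.0036,0,0,4.4]
[0.0477,0.0046,0.0036,0,0,4.4]
```

View pics/s2.png

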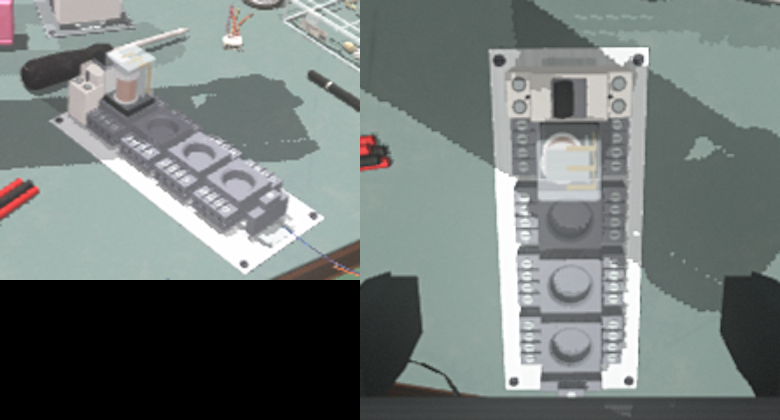

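The relay is seated next to the switch, square and centred on the row of recesses (right panel, (569,165)). The timer is next.

Request:
carry_out:
  rows: [0.0425,0.0221,0.0036,0,0,4.4,0.0441,0.0187,0.0036,0,0,4.4,0.0454,0.0153,0.0036,0,0,4.4,0.0464,0.0118,0.0036,0,0,4.4,0.0472,0.0081,0.0036,0,0,4.4]

```text
time_s: 8.4
position: [0.5539, 0.1701, 0.1714]
tool_rot: [[0.194, 0.981, -0.003], [0.981, -0.194, -0.0], [-0.001, -0.003, -1.0]]
wrist_force: [1.7, -0.7, 0.6]
opening: 0.999
gripper_force: 0.0
```

Request:
carry_out:
  rows: [0.0477,0.0046,0.0036,0,0,4.4,0,0,0.03,0,0,0,0,0,0.03,0,0,0,0,0,0,0,0,0,0,0,0,0,0,0]

```text
time_s: 8.9
position: [0.5677, 0.214, 0.1095]
tool_rot: [[0.266, 0.964, -0.002], [0.964, -0.266, -0.0], [-0.001, -0.002, -1.0]]
wrist_force: [-0.6, -0.6, 1.4]
opening: 0.995
gripper_force: 0.0
```

```bash
python3 - <<'E'
from h import *
s=state();print(s["position"])
plan([*old(1),.042],down(OU),2)
E
```

```text
[0.56772255 0.21395674 0.1094928 ]
n 2 dp [ 0.0003  0.0003 -0.0675] rv [-0.1  0.  -0.1]
[0.0002,0.0002,0.0337,-0,0,-0,0.0002,0.0001,0.0338,-0,0,-0]
```

Request:
carry_out:
  rows: [0.0002,0.0002,0.03,0,0,0,0.0002,0.0002,0.03,0,0,0,0,0,0.0075,0,0,0,0,0,0,0,0,0]

```text
time_s: 9.3
position: [0.5687, 0.2143, 0.0429]
tool_rot: [[0.266, 0.964, -0.0], [0.964, -0.266, -0.0], [-0.0, -0.0, -1.0]]
wrist_force: [0.6, 0.3, 0.5]
opening: 1.003
gripper_force: 0.0
```

Request:
carry_out:
  rows: [0,0,0,0,0,0,0,0,0,0,0,0,0,0,0,0,0,0,0,0,0,0,0,0,0,0,0,0,0,0]
  jaw: 0

```text
time_s: 9.8
position: [0.5686, 0.2145, 0.0427]
tool_rot: [[0.266, 0.964, 0.0], [0.964, -0.266, 0.0], [0.0, 0.0, -1.0]]
wrist_force: [0.0, -0.2, 0.5]
opening: 0.568
gripper_force: 0.0
```

Request:
carry_out:
  rows: [0,0,0,0,0,0,0,0,0,0,0,0,0,0,0,0,0,0,0,0,0,0,0,0]

```text
time_s: 10.2
position: [0.5685, 0.2145, 0.0424]
tool_rot: [[0.266, 0.964, 0.0], [0.964, -0.266, 0.0], [0.0, 0.0, -1.0]]
wrist_force: [0.0, 0.3, 0.7]
opening: 0.206
gripper_force: 9.3
```

Request:
carry_out:
  rows: [0,0,-0.01,0,0,0,0,0,-0.02,0,0,0,0,0,-0.03,0,0,0,0,0,-0.03,0,0,0,0,0,-0.03,0,0,0]

```text
time_s: 10.7
position: [0.5683, 0.2145, 0.1643]
tool_rot: [[0.266, 0.964, 0.0], [0.964, -0.266, 0.0], [0.0, 0.0, -1.0]]
wrist_force: [0.2, -0.2, -1.5]
opening: 0.196
gripper_force: 30.0
```

Request:
carry_out:
  rows: [0,0,0,0,0,0,0,0,0,0,0,0]

```text
time_s: 10.9
position: [0.5684, 0.2145, 0.1626]
tool_rot: [[0.266, 0.964, 0.0], [0.964, -0.266, 0.0], [0.0, 0.0, -1.0]]
wrist_force: [-0.1, -0.0, -1.7]
opening: 0.19
gripper_force: 30.0
```

```bash
python3 - <<'E'
from h import *
s=state();print(s["position"],s["opening"]*88)
plan([*new(1),.15],down(NU))
E
```

```text
[0.56836354 0.21445425 0.16256168] 16.756633233891552
n 7 dp [-0.0722 -0.3216 -0.0126] rv [  0.   -0.  -26.5]
[-0.047,0.0023,0.0018,0,-0,-3.8,-0.0471,-0.0009,0.0018,0,-0,-3.8,-0.0469,-0.004,0.0018,0,-0,-3.8,-0.0466,-0.007,0.0018,0,-0,-3.8,-0.046,-0.0102,0.0017,0,-0,-3.8]
[-0.0452,-0.0132,0.0018,0,-0,-3.8,-0.0442,-0.0161,0.0018,0,-0,-3.8]
```

The opening is 17 mm, not 40 mm, so something is wrong. I'll look.

```bash
python3 - <<'E'
from h import *
d=snapshot("scene");a=cv2.resize(d["image"][110:230,200:350,::-1],(390,312),interpolation=cv2.INTER_CUBIC)
d=shot("w4");b=d["image"][:,120:440,::-1]; b=cv2.resize(b,(400,525))
c=np.zeros((525,790,3),np.uint8); c[:312,:390]=a; c[:,390:]=b; cv2.imwrite("pics/s3.png",c)
E
```

```text
(no output)
```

View pics/s3.png

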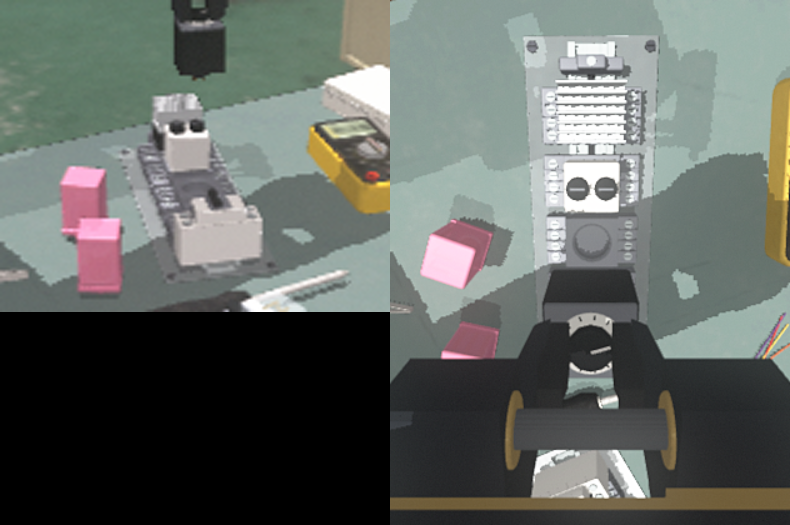

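```bash
python3 - <<'E'
from h import *
d=snapshot("scene"); s=state(); p=s["position"];print(s["opening"],s["gripper_force"])
for h in (-.011-.007,-.007,.0,.0187,.038,.045): print(h,((proj(d,p+[0,0,h])-[200,110])*2.6).round(0))
cv2.imwrite("pics/s4.png",cv2.resize(d["image"][80:160,230:330,::-1],None,fx=7,fy=7,interpolation=cv2.INTER_CUBIC))
E
```

```text
0.19499054883228897 29.999658465385437
-0.018 [196.  81.]
-0.007 [196.  69.]
0.0 [196.  62.]
0.0187 [196.  42.]
0.038 [196.  21.]
0.045 [196.  14.]
```

View pics/s4.png

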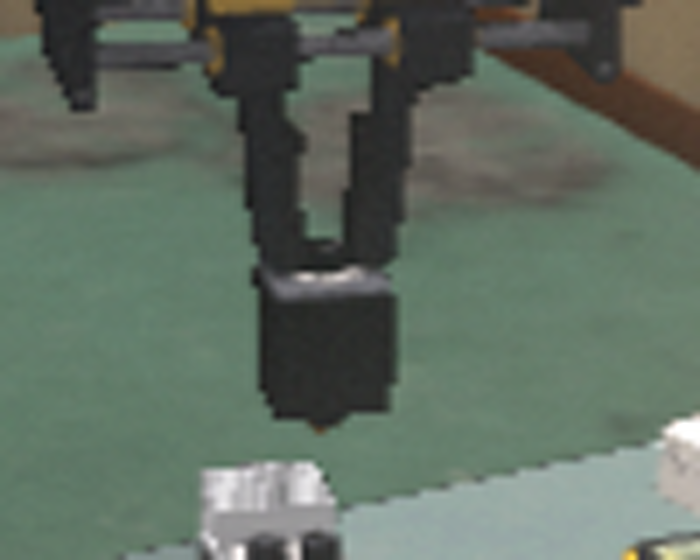

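The timer hangs upright at the right height (bottom about where predicted), so the low opening reading does not mean it was lost. I'll go on to the second socket and check the force there.

Request:
carry_out:
  rows: [-0.047,0.0023,0.0018,0,0,-3.8,-0.0471,-0.0009,0.0018,0,0,-3.8,-0.0469,-0.004,0.0018,0,0,-3.8,-0.0466,-0.007,0.0018,0,0,-3.8,-0.046,-0.0102,0.0018,0,0,-3.8]

```text
time_s: 11.55
position: [0.5158, -0.0168, 0.1525]
tool_rot: [[-0.066, 0.998, -0.002], [0.998, 0.066, 0.0], [0.0, -0.002, -1.0]]
wrist_force: [0.6, -0.3, -1.1]
opening: 0.19
gripper_force: 30.0
```

Request:
carry_out:
  rows: [-0.0452,-0.0132,0.0018,0,0,-3.8,-0.0442,-0.0161,0.0018,0,0,-3.8,0,0,0.03,0,0,0,0,0,0.04,0,0,0,0,0,0,0,0,0]

```text
time_s: 12.05
position: [0.4932, -0.1061, 0.0753]
tool_rot: [[-0.193, 0.981, -0.009], [0.981, 0.193, 0.004], [0.006, -0.008, -1.0]]
wrist_force: [-0.2, -0.0, -0.3]
opening: 0.195
gripper_force: 30.0
```

Request:
carry_out:
  rows: [0,0,0,0,0,0]

```text
time_s: 12.15
position: [0.4962, -0.107, 0.08]
tool_rot: [[-0.194, 0.981, -0.001], [0.981, 0.194, 0.001], [0.001, -0.001, -1.0]]
wrist_force: [-0.3, 0.3, -0.4]
opening: 0.194
gripper_force: 30.0
```

```bash
python3 - <<'E'
from h import *
s=state();print(s["position"],s["opening"],s["gripper_force"],s["wrist_force"])
plan([*(new(1)-.0005*NU),.0424],down(NU),1)
E
```

```text
[ 0.4962001  -0.10697539  0.08004287] 0.19426154257408074 29.999569058418274 [-0.33655801  0.25345511 -0.39020873]
n 1 dp [ 0.0001 -0.0007 -0.0376] rv [-0.1 -0.   0.1]
[-0.0007,-0,0.0376,-0.1,-0,0.1]
```

Request:
carry_out:
  rows: [-0.0007,0,0.016,0,0,0,0,0,0.008,0,0,0,0,0,0.005,0,0,0,0,0,0,0,0,0]

```text
time_s: 12.55
position: [0.4966, -0.1077, 0.0511]
tool_rot: [[-0.194, 0.981, 0.0], [0.981, 0.194, -0.0], [-0.0, 0.0, -1.0]]
wrist_force: [-0.4, 0.7, -1.0]
opening: 0.197
gripper_force: 30.0
```

Request:
carry_out:
  rows: [0,0,0.004,0,0,0,0,0,0.004,0,0,0,0,0,0.001,0,0,0,0,0,0,0,0,0]

```text
time_s: 12.95
position: [0.4967, -0.1079, 0.0423]
tool_rot: [[-0.194, 0.981, 0.001], [0.981, 0.194, -0.0], [-0.0, 0.0, -1.0]]
wrist_force: [-0.2, 1.1, 3.2]
opening: 0.191
gripper_force: 30.0
```

Request:
carry_out:
  rows: [0,0,0.001,0,0,0,0,0,0,0,0,0]

```text
time_s: 13.15
position: [0.4968, -0.108, 0.0422]
tool_rot: [[-0.194, 0.981, 0.001], [0.981, 0.194, -0.001], [-0.001, 0.001, -1.0]]
wrist_force: [-4.8, 1.3, 14.1]
opening: 0.193
gripper_force: 30.0
```

Request:
carry_out:
  rows: [0,0,-0.001,0,0,0,0,0,0,0,0,0,0,0,0,0,0,0,0,0,0,0,0,0,0,0,0,0,0,0]
  jaw: 1

```text
time_s: 13.65
position: [0.4964, -0.1078, 0.0417]
tool_rot: [[-0.194, 0.981, -0.0], [0.981, 0.194, 0.0], [0.0, -0.0, -1.0]]
wrist_force: [-0.2, 0.1, -1.0]
opening: 0.626
gripper_force: 0.0
```

Request:
carry_out:
  rows: [0,0,0,0,0,0,0,0,0,0,0,0,0,0,0,0,0,0,0,0,0,0,0,0]

```text
time_s: 14.05
position: [0.4965, -0.1078, 0.0418]
tool_rot: [[-0.194, 0.981, 0.0], [0.981, 0.194, 0.0], [-0.0, 0.0, -1.0]]
wrist_force: [-0.2, -0.2, 0.3]
opening: 0.987
gripper_force: 0.0
```

Request:
carry_out:
  rows: [0,0,-0.03,0,0,0,0,0,-0.04,0,0,0,0,0,-0.04,0,0,0,0,0,-0.04,0,0,0,0,0,0,0,0,0]

```text
time_s: 14.55
position: [0.4984, -0.1086, 0.1968]
tool_rot: [[-0.194, 0.981, 0.009], [0.981, 0.194, -0.004], [-0.006, 0.008, -1.0]]
wrist_force: [0.4, 0.3, -0.2]
opening: 1.001
gripper_force: 0.0
```

Request:
carry_out:
  rows: [0,0,0,0,0,0]

```text
time_s: 14.65
position: [0.4965, -0.1078, 0.1919]
tool_rot: [[-0.194, 0.981, 0.001], [0.981, 0.194, -0.0], [-0.001, 0.001, -1.0]]
wrist_force: [-0.7, 0.2, 0.1]
opening: 1.003
gripper_force: 0.0
```

```bash
python3 - <<'E'
from h import *
s=state();print(s["position"],s["opening"])
d=shot("w5");c=snapshot("scene");np.savez("pics/sc5.npz",**c)
a=d["image"][100:400,150:420,::-1]; b=c["image"][190:340,240:420,::-1]
o=np.zeros((600,800,3),np.uint8); o[:500,:450]=cv2.resize(a,(450,500)); o[:290,452:800]=cv2.resize(b,(348,290)); cv2.imwrite("pics/s5.png",o)
plan([*old(2),.17],down(OU))
E
```

```text
[ 0.49646053 -0.10781435  0.19193523] 1.0028466287700495
n 8 dp [ 0.0849  0.3681 -0.0205] rv [-0.1 -0.1 26.6]
[0.0431,0.0193,0.0026,-0,-0,3.3,0.0441,0.0169,0.0026,-0,-0,3.3,0.045,0.0142,0.0026,-0,-0,3.3,0.0458,0.0117,0.0025,-0,-0,3.3,0.0463,0.009,0.0026,-0,-0,3.3]
[0.0468,0.0063,0.0026,-0,-0,3.3,0.0471,0.0036,0.0026,-0,-0,3.3,0.0472,0.0009,0.0026,-0,-0,3.3]
```

View pics/s5.png

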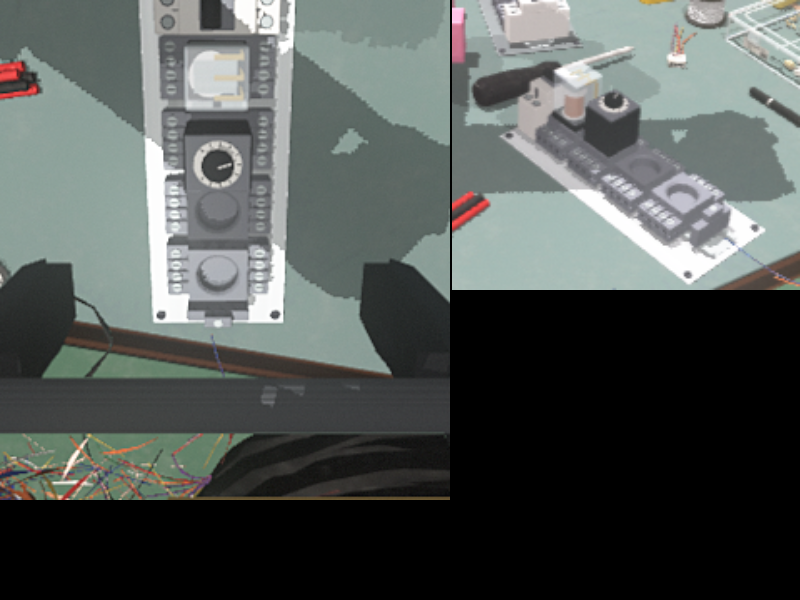

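The timer is seated square in the second socket (left panel (218,150)), next to the relay. The fuse unit is next.

Request:
carry_out:
  rows: [0.0431,0.0193,0.0026,0,0,3.3,0.0441,0.0169,0.0026,0,0,3.3,0.045,0.0142,0.0026,0,0,3.3,0.0458,0.0117,0.0026,0,0,3.3,0.0463,0.009,0.0026,0,0,3.3]

```text
time_s: 15.25
position: [0.5491, 0.1241, 0.1772]
tool_rot: [[0.095, 0.995, -0.003], [0.995, -0.095, -0.0], [-0.0, -0.003, -1.0]]
wrist_force: [0.6, -0.5, 0.2]
opening: 1.003
gripper_force: 0.0
```

Request:
carry_out:
  rows: [0.0468,0.0063,0.0026,0,0,3.3,0.0471,0.0036,0.0026,0,0,3.3,0.0472,0.0009,0.0026,0,0,3.3,0,0,0.03,0,0,0,0,0,0.03,0,0,0]

```text
time_s: 15.75
position: [0.5807, 0.2616, 0.1084]
tool_rot: [[0.26, 0.966, -0.002], [0.966, -0.26, -0.0], [-0.001, -0.001, -1.0]]
wrist_force: [0.7, 0.8, -0.7]
opening: 1.001
gripper_force: 0.0
```

Request:
carry_out:
  rows: [0,0,0,0,0,0,0,0,0,0,0,0]

```text
time_s: 15.95
position: [0.5812, 0.26, 0.1108]
tool_rot: [[0.263, 0.965, -0.001], [0.965, -0.263, -0.0], [-0.001, -0.001, -1.0]]
wrist_force: [-0.2, 0.9, 1.5]
opening: 0.998
gripper_force: 0.0
```

```bash
python3 - <<'E'
from h import *
s=state();print(s["position"])
plan([*old(2),.040],down(OU),2)
E
```

```text
[0.58119697 0.26004558 0.1107708 ]
n 2 dp [-0.0005  0.0005 -0.0708] rv [-0.1  0.   0.2]
[0.0002,-0.0002,0.0354,-0,0,0.1,0.0002,-0.0003,0.0354,-0,0,0.1]
```

Request:
carry_out:
  rows: [0.0002,-0.0002,0.032,0,0,0.2,0.0002,-0.0003,0.032,0,0,0,0,0,0.0065,0,0,0,0,0,0,0,0,0]

```text
time_s: 16.35
position: [0.5814, 0.2606, 0.0414]
tool_rot: [[0.266, 0.964, 0.0], [0.964, -0.266, 0.0], [0.0, 0.0, -1.0]]
wrist_force: [0.3, 0.1, -0.4]
opening: 0.999
gripper_force: 0.0
```

Request:
carry_out:
  rows: [0,0,0,0,0,0,0,0,0,0,0,0,0,0,0,0,0,0,0,0,0,0,0,0,0,0,0,0,0,0]
  jaw: 0

```text
time_s: 16.85
position: [0.5811, 0.2608, 0.0408]
tool_rot: [[0.266, 0.964, 0.0], [0.964, -0.266, 0.0], [0.0, 0.0, -1.0]]
wrist_force: [0.5, 0.8, 0.5]
opening: 0.571
gripper_force: 0.0
```

Request:
carry_out:
  rows: [0,0,0,0,0,0,0,0,0,0,0,0,0,0,0,0,0,0,0,0,0,0,0,0,0,0,0,0,0,0]

```text
time_s: 17.35
position: [0.5809, 0.2608, 0.0405]
tool_rot: [[0.266, 0.964, -0.0], [0.964, -0.266, -0.0], [-0.0, -0.0, -1.0]]
wrist_force: [0.5, -0.1, -0.8]
opening: 0.114
gripper_force: 0.0
```

Request:
carry_out:
  rows: [0,0,-0.01,0,0,0,0,0,-0.02,0,0,0,0,0,-0.03,0,0,0,0,0,-0.03,0,0,0,0,0,-0.03,0,0,0]

```text
time_s: 17.85
position: [0.5809, 0.2608, 0.1626]
tool_rot: [[0.266, 0.964, 0.001], [0.964, -0.266, 0.0], [0.0, 0.001, -1.0]]
wrist_force: [-0.1, 0.5, -0.1]
opening: 0.003
gripper_force: 0.0
```

Request:
carry_out:
  rows: [0,0,0,0,0,0,0,0,0,0,0,0]

```text
time_s: 18.05
position: [0.581, 0.2608, 0.1612]
tool_rot: [[0.266, 0.964, 0.001], [0.964, -0.266, 0.0], [0.0, 0.001, -1.0]]
wrist_force: [-0.6, -0.3, -0.6]
opening: 0.005
gripper_force: 0.0
```

```bash
python3 - <<'E'
from h import *
s=state();print(s["position"],s["opening"]*88)
plan([*(new(2)-.0005*NU),.15],down(NU))
d=shot("w6")
# white fuse-box visible where predicted?
R=s["tool_rot"];p=s["position"]
for x in(-.014,0,.014):
  q=proj(d,p+R@np.array([x,0.0,-.031])).astype(int); print(q,d["image"][q[1],q[0]])
for y in(-.014,.014):
  q=proj(d,p+R@np.array([-.005,y,-.031])).astype(int); print(q,d["image"][q[1],q[0]])
E
```

```text
[0.58102068 0.26081233 0.16116294] 0.4332525445237091
n 9 dp [-0.0755 -0.4156 -0.0112] rv [  0.1  -0.  -26.5]
[-0.0467,0.0042,0.0012,0,-0,-2.9,-0.0469,0.0018,0.0012,0,-0,-2.9,-0.047,-0.0006,0.0013,0,-0,-2.9,-0.0468,-0.0029,0.0012,0,-0,-2.9,-0.0466,-0.0053,0.0012,0,-0,-2.9]
[-0.0463,-0.0077,0.0012,0,-0,-2.9,-0.0459,-0.01,0.0012,0,-0,-2.9,-0.0453,-0.0123,0.0013,0,-0,-2.9,-0.0446,-0.0146,0.0012,0,-0,-2.9]
[281 289] [49 49 51]
[281 266] [65 67 69]
[281 242] [122 123 127]
[255 274] [44 45 48]
[306 274] [41 43 45]
```

The jaw closed fully on nothing at the fuse. I'll check numerically where the fuse unit is now, by rectifying the before and after wrist views into the rail plane and matching.

```bash
cat >> h.py <<'E'
def rect(im,d,O,U,z,ylim=(-.02,.23),xlim=(-.06,.06),ppm=2000):
    A=np.array([U[1],-U[0]]); c=[(xlim[0],ylim[0]),(xlim[1],ylim[0]),(xlim[1],ylim[1]),(xlim[0],ylim[1])]
    src=np.float32([proj(d,[*(O+A*x+U*y),z]) for x,y in c]); w,h=int((xlim[1]-xlim[0])*ppm),int((ylim[1]-ylim[0])*ppm)
    return cv2.warpPerspective(im,cv2.getPerspectiveTransform(src,np.float32([(0,0),(w,0),(w,h),(0,h)])),(w,h))
E
python3 - <<'E'
from h import *
g={}
for n in("w1","w4","w6"):
    g[n]=rect(cv2.imread(f"pics/{n}.png",0),dict(np.load(f"pics/{n}.npz")),OO,OU,.071)
T=lambda im,y:im[int((y-.019+.02)*2000):int((y+.019+.02)*2000),60-20+20:180-0]
for a,b in(("w1","w4"),("w4","w6"),("w1","w6")):
  for nm,y in(("fuse",.131),("ssr",.179)):
    r=cv2.matchTemplate(g[b],T(g[a],y),cv2.TM_CCOEFF_NORMED); _,v,_,l=cv2.minMaxLoc(r); print(a,b,nm,round(v,2),"dx mm",(l[0]-60)/2,"dy",(l[1]-int((y+.001)*2000))/2)
for n in g: print(n,[int(g[n][int((y+.02)*2000),int((x+.06)*2000)]) for y in(.12,.131,.142) for x in(-.015,-.008,0,.008,.015)])
# low-res map around the fuse in w6
m=cv2.resize(g["w6"][220:400,30:210],(18,18),interpolation=cv2.INTER_AREA);print(m)
E
```

```text
w1 w4 fuse 0.82 dx mm 0.0 dy -0.5
w1 w4 ssr 0.51 dx mm 0.0 dy 5.5
w4 w6 fuse 0.8 dx mm 0.0 dy -0.5
w4 w6 ssr 0.57 dx mm 0.0 dy 2.0
w1 w6 fuse 0.76 dx mm 0.0 dy -1.5
w1 w6 ssr 0.55 dx mm 0.0 dy 2.5
w1 [253, 253, 253, 253, 252, 142, 184, 216, 172, 107, 253, 253, 253, 253, 252]
w4 [254, 254, 254, 254, 254, 112, 107, 243, 108, 97, 255, 255, 254, 254, 254]
w6 [219, 225, 218, 227, 219, 70, 69, 231, 69, 64, 220, 221, 220, 222, 219]
[[109 116 114 129 119 120 107  90 106 106  90 103 120 113 126 110 114 107]
 [109 117 115 139 128 123 102 122 124 124 121  99 122 128 137 114 114 109]
 [110 117 115 134 125 124 113 125 125 125 124 116 122 120 131 111 114 106]
 [128 119 116 130 121 124 124 120 124 124 119 123 121 119 129 113 114 107]
 [168 169 154 172 134 136 140 140 141 142 145 145 134 132 146 116 115 108]
 [168 188 176 140 130 184 220 220 220 220 221 221 192 104 103 111 116 108]
 [170 187 183 123 111 172 108  99 198 198 100 107 174  92  93 115 116 111]
 [173 186 189 220 176 116  88  90 125 131  88  88 118 130 138 119 117 109]
 [170 190 186 202 185 141  70  70 124 132  69  67 129 125 133 118 117 108]
 [171 190 193 231 212 200 140 125 202 204 118 128 183 135 145 121 119 109]
 [174 190 194 207 190 203 221 220 220 220 218 217 188 124 134 119 120 112]
 [174 192 191 210 203 178 178 179 179 179 179 179 160 132 138 121 121 111]
 [172 192 193 227 210 155 147 147 147 147 147 147 133 134 142 120 120 111]
 [172 190 187 187 196 160 135 136 153 150 149 149 159 143 126 120 121 111]
 [176 192 191 150 144 159 158 155 165 178 179 180 179 125 100 120 123 113]
 [172 192 197 209 195 179 181 181 186 186 186 190 188 156 149 144 123 114]
 [172 193 198 228 210 197 199 200 201 201 199 199 198 163 182 142 160 137]
 [172 194 198 221 211 213 214 214 215 214 212 211 209 158 163 140 189 163]]
```

The fuse unit hasn't moved, so the fingers closed without catching it. I'll retry lower.

Request:
carry_out:
  rows: [0,0,0,0,0,0,0,0,0,0,0,0,0,0,0,0,0,0,0,0,0,0,0,0,0,0,0,0,0,0]
  jaw: 1

```text
time_s: 18.6
position: [0.5809, 0.2607, 0.1604]
tool_rot: [[0.266, 0.964, -0.0], [0.964, -0.266, -0.0], [-0.0, -0.0, -1.0]]
wrist_force: [-0.5, -0.7, -0.1]
opening: 0.439
gripper_force: 0.0
```

Request:
carry_out:
  rows: [0,0,0,0,0,0,0,0,0,0,0,0,0,0,0,0,0,0,0,0,0,0,0,0,0,0,0,0,0,0]

```text
time_s: 19.1
position: [0.581, 0.2608, 0.1605]
tool_rot: [[0.266, 0.964, 0.0], [0.964, -0.266, 0.0], [0.0, 0.0, -1.0]]
wrist_force: [-0.5, 0.7, -0.1]
opening: 0.887
gripper_force: 0.0
```

Request:
carry_out:
  rows: [0,0,0.04,0,0,0,0,0,0.04,0,0,0,0,0,0.03,0,0,0,0,0,0.012,0,0,0,0,0,0,0,0,0]

```text
time_s: 19.6
position: [0.5805, 0.2606, 0.0375]
tool_rot: [[0.266, 0.964, -0.002], [0.964, -0.266, -0.001], [-0.001, -0.002, -1.0]]
wrist_force: [0.4, 0.2, 0.9]
opening: 1.0
gripper_force: 0.0
```

Request:
carry_out:
  rows: [0,0,0,0,0,0,0,0,0,0,0,0,0,0,0,0,0,0,0,0,0,0,0,0,0,0,0,0,0,0]
  jaw: 0.5

```text
time_s: 20.1
position: [0.5811, 0.2608, 0.0389]
tool_rot: [[0.266, 0.964, 0.001], [0.964, -0.266, 0.0], [0.0, 0.001, -1.0]]
wrist_force: [0.1, -0.0, -0.5]
opening: 0.571
gripper_force: 0.0
```

Request:
carry_out:
  rows: [0,0,0,0,0,0,0,0,0,0,0,0]
  jaw: 0.3

```text
time_s: 20.3
position: [0.581, 0.2608, 0.0386]
tool_rot: [[0.266, 0.964, 0.0], [0.964, -0.266, 0.0], [0.0, 0.0, -1.0]]
wrist_force: [0.3, -0.0, 0.8]
opening: 0.387
gripper_force: 1.3
```

Request:
carry_out:
  rows: [0,0,0,0,0,0,0,0,0,0,0,0]

```text
time_s: 20.5
position: [0.5813, 0.2609, 0.0392]
tool_rot: [[0.266, 0.964, 0.001], [0.964, -0.266, 0.0], [0.001, 0.001, -1.0]]
wrist_force: [-0.9, 0.3, 4.7]
opening: 0.299
gripper_force: 2.7
```

Contact appears only near the tips, and the tool is pushed up as if riding over a low edge. I'll reopen, go 2.5 mm lower and close in steps.

Request:
carry_out:
  rows: [0,0,0,0,0,0,0,0,0,0,0,0,0,0,0,0,0,0,0,0,0,0,0,0]
  jaw: 0.6

```text
time_s: 20.9
position: [0.5807, 0.2607, 0.0381]
tool_rot: [[0.266, 0.964, -0.001], [0.964, -0.266, -0.0], [-0.0, -0.001, -1.0]]
wrist_force: [0.2, -0.4, -0.5]
opening: 0.6
gripper_force: 0.0
```

Request:
carry_out:
  rows: [0,0,0.0015,0,0,0,0,0,0.001,0,0,0,0,0,0,0,0,0]

```text
time_s: 21.2
position: [0.5808, 0.2607, 0.0357]
tool_rot: [[0.266, 0.964, -0.001], [0.964, -0.266, -0.0], [-0.0, -0.0, -1.0]]
wrist_force: [-0.6, -0.2, -0.0]
opening: 0.6
gripper_force: 0.0
```

Request:
carry_out:
  rows: [0,0,0,0,0,0,0,0,0,0,0,0]
  jaw: 0.42

```text
time_s: 21.4
position: [0.581, 0.2608, 0.036]
tool_rot: [[0.266, 0.964, 0.0], [0.964, -0.266, 0.0], [0.0, 0.0, -1.0]]
wrist_force: [0.4, -0.5, -0.2]
opening: 0.443
gripper_force: 0.0
```

Request:
carry_out:
  rows: [0,0,0,0,0,0,0,0,0,0,0,0]
  jaw: 0.36

```text
time_s: 21.6
position: [0.5811, 0.2608, 0.0361]
tool_rot: [[0.266, 0.964, 0.0], [0.964, -0.266, 0.0], [0.0, 0.0, -1.0]]
wrist_force: [0.2, -0.0, -0.3]
opening: 0.365
gripper_force: 29.9
```

```bash
python3 - <<'E'
from h import *
s=state(); print({k:np.round(s[k],4) for k in("position","wrist_force","torque","opening","gripper_force")})
d=shot("w7")
for x in(-.01,0,.01):
  print([int(d["image"][tuple(proj(d,s["position"]+s["tool_rot"]@np.array([x,y,-.033])).astype(int)[::-1])].mean()) for y in np.arange(-.03,.031,.003)])
E
```

```text
{'position': array([0.5811, 0.2608, 0.0361]), 'wrist_force': array([ 0.1596, -0.0391, -0.2986]), 'torque': array([-0.0921, -0.0524, -0.0442]), 'opening': np.float64(0.3651), 'gripper_force': np.float64(29.8988)}
[47, 46, 48, 47, 47, 52, 55, 58, 57, 135, 216, 33, 58, 58, 55, 54, 49, 46, 47, 42, 42]
[56, 51, 50, 54, 51, 49, 52, 52, 53, 82, 214, 39, 52, 51, 53, 47, 50, 47, 48, 44, 46]
[117, 106, 179, 104, 167, 170, 169, 170, 171, 169, 171, 169, 170, 169, 218, 219, 161, 129, 139, 125, 113]
```

Request:
carry_out:
  rows: [0,0,0,0,0,0,0,0,0,0,0,0,0,0,0,0,0,0]
  jaw: 0.3

```text
time_s: 21.95
position: [0.5811, 0.2608, 0.0361]
tool_rot: [[0.266, 0.964, 0.0], [0.964, -0.266, 0.0], [0.0, 0.0, -1.0]]
wrist_force: [0.9, 0.1, 0.4]
opening: 0.362
gripper_force: 30.0
```

Request:
carry_out:
  rows: [0,0,-0.002,0,0,0,0,0,-0.003,0,0,0,0,0,-0.005,0,0,0,0,0,0,0,0,0]

```text
time_s: 22.35
position: [0.5814, 0.2609, 0.047]
tool_rot: [[0.266, 0.964, 0.001], [0.964, -0.266, 0.0], [0.001, 0.001, -1.0]]
wrist_force: [-0.4, -0.3, -0.4]
opening: 0.363
gripper_force: 30.0
```

Request:
carry_out:
  rows: [0,0,-0.02,0,0,0,0,0,-0.03,0,0,0,0,0,-0.03,0,0,0,0,0,-0.03,0,0,0,0,0,0,0,0,0]

```text
time_s: 22.85
position: [0.5826, 0.2613, 0.1606]
tool_rot: [[0.266, 0.964, 0.007], [0.964, -0.266, 0.002], [0.004, 0.007, -1.0]]
wrist_force: [0.0, -0.9, -0.9]
opening: 0.361
gripper_force: 30.0
```

Request:
carry_out:
  rows: [0,0,0,0,0,0,0,0,0,0,0,0]

```text
time_s: 23.05
position: [0.5803, 0.2606, 0.1545]
tool_rot: [[0.266, 0.964, -0.002], [0.964, -0.266, -0.001], [-0.001, -0.002, -1.0]]
wrist_force: [-0.6, -0.9, -1.2]
opening: 0.366
gripper_force: 30.0
```

```bash
python3 - <<'E'
from h import *
s=state(); print(s["position"],s["wrist_force"],s["opening"])
d=shot("w8"); g=cv2.cvtColor(d["image"],cv2.COLOR_RGB2GRAY); r=rect(g,d,OO,OU,.035,(.10,.165),(-.03,.03),1000)
print("old fuse socket z=.035\n",cv2.resize(r,(15,16),interpolation=cv2.INTER_AREA))
print("held\n",cv2.resize(g[190:330,220:345],(25,20),interpolation=cv2.INTER_AREA))
p=s["position"];R=s["tool_rot"]
for z in(.001,-.035):print(z,[proj(d,p+R@np.array([x,y,z])).round(0) for x,y in((-.017,-.019),(.017,-.019),(.017,.019))])
plan([*(new(2)-.0005*NU),.15],down(NU))
E
```

```text
[0.5803289  0.26058793 0.15449757] [-0.60773668 -0.85263366 -1.15750288] 0.3663321705035093
old fuse socket z=.035
 [[149 150 150 150 149 149 149 149 149 149 148 148 148 148 148]
 [115 112 107 106 107 107 106 106 106 106 105 105 106 109 106]
 [ 98  97 105 106 106 106 106 105 105 103 102 102 100  90  90]
 [175 132 134 131 131 130 126 122 125 129 129 129 126 112 114]
 [231 144 131 131 128 111  99  96  98 108 125 129 127 128 149]
 [209 175 134 131 111  95 105 105 106  95 106 127 127 123 141]
 [219 190 144 126  99 118 132 131 131 117  98 120 127 119 145]
 [225 202 144 124 114 132 132 132 131 131 116 117 129 128 148]
 [216 184 148 126 125 132 132 132 132 131 124 121 128 114 142]
 [232 209 142 132 123 133 133 132 132 132 122 130 130 130 151]
 [203 185 140 133 130 124 131 132 131 125 127 131 128 118 137]
 [235 216 147 134 134 132 128 126 126 132 132 132 130 131 157]
 [198 211 148 131 130 137 158 158 155 130 129 129 129 142 126]
 [115 132 140 140 140 148 161 161 158 142 141 141 141 137  98]
 [179 201 204 200 202 199 200 217 215 223 205 194 201 190 109]
 [219 194 173 169 166 166 165 165 166 1
[... 1927 characters left out ...]
 44  46  44  85 168 190 159 206 218 168  94 103 144 222 255 219 226
  245 177  53  55  53  51  50]
 [ 51  52  53  52 112 130 124 103 137 151 114  62  69 135 165 182 151 149
  172 140  71  61  60  58  57]]
0.001 [array([252., 267.]), array([250., 217.]), array([312., 217.])]
-0.035 [array([246., 298.]), array([244., 240.]), array([318., 240.])]
n 9 dp [-0.0748 -0.4153 -0.0044] rv [ -0.1   0.  -26.5]
[-0.0467,0.0042,0.0005,-0,0,-2.9,-0.0469,0.0019,0.0006,-0,0,-2.9,-0.0468,-0.0005,0.0005,-0,0,-2.9,-0.0469,-0.0028,0.0006,-0,0,-2.9,-0.0465,-0.0053,0.0005,-0,0,-2.9]
[-0.0463,-0.0076,0.0006,-0,0,-2.9,-0.0459,-0.0099,0.0005,-0,0,-2.9,-0.0452,-0.0122,0.0006,-0,0,-2.9,-0.0446,-0.0145,0.0005,-0,0,-2.9]
```

The fuse unit is held and its old socket is empty. On to the third socket.

Request:
carry_out:
  rows: [-0.0467,0.0042,0.0005,0,0,-2.9,-0.0469,0.0019,0.0005,0,0,-2.9,-0.0468,-0.0005,0.0005,0,0,-2.9,-0.0469,-0.0028,0.0005,0,0,-2.9,-0.0465,-0.0053,0.0005,0,0,-2.9]

```text
time_s: 23.6
position: [0.5383, 0.0285, 0.1526]
tool_rot: [[0.014, 1.0, -0.002], [1.0, -0.014, 0.0], [0.0, -0.002, -1.0]]
wrist_force: [-0.1, 1.1, -0.4]
opening: 0.365
gripper_force: 30.0
```

Request:
carry_out:
  rows: [-0.0463,-0.0076,0.0005,0,0,-2.9,-0.0459,-0.0099,0.0005,0,0,-2.9,-0.0452,-0.0122,0.0005,0,0,-2.9,-0.0446,-0.0145,0.0005,0,0,-2.9,0,0,0.03,0,0,0]

```text
time_s: 24.1
position: [0.5066, -0.1601, 0.1231]
tool_rot: [[-0.182, 0.983, 0.005], [0.983, 0.182, -0.004], [-0.005, 0.004, -1.0]]
wrist_force: [0.3, 0.7, -1.4]
opening: 0.364
gripper_force: 30.0
```

Request:
carry_out:
  rows: [0,0,0.04,0,0,0,0,0,0,0,0,0,0,0,0,0,0,0]

```text
time_s: 24.4
position: [0.506, -0.1543, 0.0817]
tool_rot: [[-0.186, 0.983, -0.001], [0.983, 0.186, 0.001], [0.001, -0.001, -1.0]]
wrist_force: [-0.2, 0.5, -0.9]
opening: 0.368
gripper_force: 30.0
```

```bash
python3 - <<'E'
from h import *
s=state();print(s["position"],s["opening"],s["gripper_force"],s["wrist_force"])
plan([*(new(2)-.0005*NU),.036],down(NU),1)
E
```

```text
[ 0.50604815 -0.1543264   0.08173781] 0.36796441619116255 29.999562799930573 [-0.2243131   0.50702385 -0.92114193]
n 1 dp [-0.0005 -0.0004 -0.0457] rv [-0.1 -0.  -0.4]
[-0.0003,-0.0006,0.0457,-0.1,-0,-0.4]
```

Request:
carry_out:
  rows: [-0.0003,-0.0006,0.02,0,0,-0.4,0,0,0.012,0,0,0,0,0,0.005,0,0,0,0,0,0,0,0,0]

```text
time_s: 24.8
position: [0.5057, -0.1548, 0.0448]
tool_rot: [[-0.193, 0.981, -0.0], [0.981, 0.193, 0.0], [0.0, -0.0, -1.0]]
wrist_force: [-0.3, -0.3, -0.2]
opening: 0.366
gripper_force: 30.0
```

Request:
carry_out:
  rows: [0,0,0.004,0,0,0,0,0,0.003,0,0,0,0,0,0.001,0,0,0,0,0,0,0,0,0]

```text
time_s: 25.2
position: [0.5056, -0.1549, 0.0365]
tool_rot: [[-0.192, 0.981, -0.0], [0.981, 0.192, 0.0], [0.0, -0.0, -1.0]]
wrist_force: [-0.3, -0.2, -0.6]
opening: 0.366
gripper_force: 30.0
```

Request:
carry_out:
  rows: [0,0,0.001,0,0,0,0,0,0,0,0,0]

```text
time_s: 25.4
position: [0.5058, -0.155, 0.0359]
tool_rot: [[-0.192, 0.981, 0.001], [0.981, 0.192, -0.0], [-0.0, 0.001, -1.0]]
wrist_force: [0.2, 1.2, 3.5]
opening: 0.362
gripper_force: 30.0
```

Request:
carry_out:
  rows: [0,0,0.0007,0,0,0,0,0,0,0,0,0]

```text
time_s: 25.6
position: [0.5059, -0.1551, 0.0358]
tool_rot: [[-0.193, 0.981, 0.001], [0.981, 0.193, -0.001], [-0.001, 0.001, -1.0]]
wrist_force: [-3.1, 1.3, 9.7]
opening: 0.366
gripper_force: 30.0
```

Request:
carry_out:
  rows: [0,0,-0.001,0,0,0,0,0,0,0,0,0,0,0,0,0,0,0,0,0,0,0,0,0,0,0,0,0,0,0]
  jaw: 1

```text
time_s: 26.1
position: [0.5055, -0.1549, 0.0357]
tool_rot: [[-0.192, 0.981, -0.0], [0.981, 0.192, 0.0], [0.0, -0.0, -1.0]]
wrist_force: [0.2, -1.0, 0.1]
opening: 0.796
gripper_force: 0.0
```

Request:
carry_out:
  rows: [0,0,0,0,0,0,0,0,0,0,0,0,0,0,-0.03,0,0,0,0,0,-0.04,0,0,0,0,0,-0.04,0,0,0]

```text
time_s: 26.6
position: [0.5052, -0.1548, 0.147]
tool_rot: [[-0.192, 0.981, -0.001], [0.981, 0.192, 0.0], [0.001, -0.001, -1.0]]
wrist_force: [-0.1, -0.6, -0.5]
opening: 0.997
gripper_force: 0.0
```

Request:
carry_out:
  rows: [0,0,-0.04,0,0,0,0,0,0,0,0,0,0,0,0,0,0,0]

```text
time_s: 26.9
position: [0.5056, -0.155, 0.1859]
tool_rot: [[-0.192, 0.981, 0.001], [0.981, 0.192, -0.0], [-0.001, 0.001, -1.0]]
wrist_force: [1.0, 0.1, -0.6]
opening: 1.003
gripper_force: 0.0
```

```bash
python3 - <<'E'
from h import *
s=state();print(s["position"],s["opening"])
d=shot("w9"); g=cv2.cvtColor(d["image"],cv2.COLOR_RGB2GRAY); r=rect(g,d,new(2),NU,.071,(-.03,.03),(-.03,.03),1000)
print(cv2.resize(r,(20,20),interpolation=cv2.INTER_AREA))
plan([*old(3),.17],down(OU))
E
```

```text
[ 0.50562616 -0.15497457  0.1859438 ] 1.0033953968852891
[[217 229 203 170 130 129 113 130 129 128 127 126 126 124 116 124 114 119
  142 141]
 [205 226 193 177 129 131 121 127 129 128 127 127 125 118 122 124 116 123
  139 140]
 [174 185 172 149 128 131 131 121 124 126 126 124 119 122 124 124 111 109
  124 111]
 [215 227 209 161 130 131 130 129 126 121 121 122 124 124 123 123 116 123
  144 140]
 [202 207 196 182 190 198 196 195 194 194 194 192 191 192 190 188 131 121
  134 127]
 [133 134 135 143 216 217 217 216 214 214 214 213 214 214 213 212 137 101
  100 101]
 [154 122 114 126 218 187 133 146 197 216 214 208 153 133 167 213 134 100
   97  92]
 [245 235 211 218 177  82  77  75  88 195 211 117  68  69  68 153 159 144
  141 141]
 [202 220 178 147 116  91  93  91  81 151 188  76  86  85  82  85 136 119
  127 125]
 [215 218 211 158 108  86  87  86  80 119 165  72  84  82  81  77 125 121
  139 138]
 [194 205 184 163 147  76  77  75  72 155 194  72  70  69  67  95 127 118
  138 134]
 [194 220 148 121 208 113  74  74 119 188 215 152  70  65  82 158 120 109
  129 128]
 [194 166 137 135 212 2
[... 324 characters left out ...]
38 115 120 139 145 146 145 145 145 144 144 144 144 143 137  94 100
  128 118]
 [139 148 133 124 128 121 121 120 120 119 118 119 119 119 119 108  94 108
  142 135]
 [127 135 126 124 122 105  97  96  96  96  96  95  95  95  95  95  96 100
  136 127]
 [ 96  97  97  97 100  99  99  98  97  96  96  95  95  94  95  95  89  86
   92  93]]
n 10 dp [ 0.0883  0.4615 -0.0149] rv [-0.1 -0.  26.5]
[0.0436,0.0175,0.0015,-0,-0,2.6,0.0443,0.0156,0.0015,-0,-0,2.6,0.045,0.0135,0.0015,-0,-0,2.6,0.0456,0.0115,0.0015,-0,-0,2.6,0.0461,0.0093,0.0015,-0,-0,2.6]
[0.0464,0.0073,0.0016,-0,-0,2.6,0.0467,0.0052,0.0015,-0,-0,2.6,0.0469,0.0031,0.0015,-0,-0,2.6,0.047,0.0009,0.0015,-0,-0,2.6,0.0469,-0.0012,0.0015,-0,-0,2.6]
```

The fuse is seated square (its top spans about 36 x 33 mm, centred on socket 3). Next, the SSR.

Request:
carry_out:
  rows: [0.0436,0.0175,0.0015,0,0,2.65,0.0443,0.0156,0.0015,0,0,2.65,0.045,0.0135,0.0015,0,0,2.65,0.0456,0.0115,0.0015,0,0,2.65,0.0461,0.0093,0.0015,0,0,2.65]

```text
time_s: 27.45
position: [0.5494, 0.0777, 0.1766]
tool_rot: [[0.04, 0.999, -0.003], [0.999, -0.04, 0.0], [0.0, -0.003, -1.0]]
wrist_force: [1.3, -1.3, 0.2]
opening: 1.0
gripper_force: 0.0
```

Request:
carry_out:
  rows: [0.0464,0.0073,0.0015,0,0,2.65,0.0467,0.0052,0.0015,0,0,2.65,0.0469,0.0031,0.0015,0,0,2.65,0.047,0.0009,0.0015,0,0,2.65,0.0469,-0.0012,0.0015,0,0,2.65]

```text
time_s: 27.95
position: [0.5951, 0.308, 0.1687]
tool_rot: [[0.267, 0.964, -0.003], [0.964, -0.267, -0.001], [-0.002, -0.003, -1.0]]
wrist_force: [1.2, -0.3, 0.6]
opening: 1.0
gripper_force: 0.0
```

Request:
carry_out:
  rows: [0,0,0.03,0,0,0,0,0,0.03,0,0,0,0,0,0,0,0,0,0,0,0,0,0,0]

```text
time_s: 28.35
position: [0.5954, 0.306, 0.1103]
tool_rot: [[0.266, 0.964, -0.002], [0.964, -0.266, -0.001], [-0.001, -0.002, -1.0]]
wrist_force: [-0.5, 0.2, 0.4]
opening: 1.0
gripper_force: 0.0
```

```bash
python3 - <<'E'
from h import *
s=state();print(s["position"])
plan([*old(3),.0365],down(OU),2)
E
```

```text
[0.59544796 0.30597577 0.11034543]
n 2 dp [-0.002   0.0008 -0.0738] rv [-0.1  0.1 -0. ]
[0.0002,-0.001,0.0369,-0,0,-0,0.0001,-0.001,0.0369,-0,0,-0]
```

Request:
carry_out:
  rows: [0.0002,-0.001,0.034,0,0,0,0.0002,-0.001,0.034,0,0,0,0,0,0.0055,0,0,0,0,0,0,0,0,0,0,0,0,0,0,0]

```text
time_s: 28.85
position: [0.5952, 0.3074, 0.04]
tool_rot: [[0.266, 0.964, 0.004], [0.964, -0.266, 0.001], [0.002, 0.003, -1.0]]
wrist_force: [-0.4, 0.3, -1.0]
opening: 1.002
gripper_force: 0.0
```

Request:
carry_out:
  rows: [0,0,0,0,0,0,0,0,0,0,0,0,0,0,0,0,0,0,0,0,0,0,0,0,0,0,0,0,0,0]
  jaw: 0.5

```text
time_s: 29.35
position: [0.5939, 0.3071, 0.0374]
tool_rot: [[0.266, 0.964, 0.0], [0.964, -0.266, 0.0], [0.0, 0.0, -1.0]]
wrist_force: [-0.1, 0.5, -0.3]
opening: 0.568
gripper_force: 0.0
```

Request:
carry_out:
  rows: [0,0,0,0,0,0,0,0,0,0,0,0,0,0,0,0,0,0]
  jaw: 0.3

```text
time_s: 29.65
position: [0.5938, 0.3071, 0.0373]
tool_rot: [[0.266, 0.964, -0.0], [0.964, -0.266, 0.0], [-0.0, -0.0, -1.0]]
wrist_force: [-0.4, -0.0, 0.4]
opening: 0.483
gripper_force: 30.0
```

Request:
carry_out:
  rows: [0,0,-0.004,0,0,0,0,0,-0.01,0,0,0,0,0,-0.03,0,0,0,0,0,-0.04,0,0,0,0,0,-0.035,0,0,0]

```text
time_s: 30.15
position: [0.5939, 0.3072, 0.159]
tool_rot: [[0.266, 0.964, 0.001], [0.964, -0.266, 0.0], [0.001, 0.001, -1.0]]
wrist_force: [0.2, 0.2, -3.2]
opening: 0.487
gripper_force: 30.0
```

Request:
carry_out:
  rows: [0,0,0,0,0,0,0,0,0,0,0,0,0,0,0,0,0,0]

```text
time_s: 30.45
position: [0.5932, 0.3069, 0.1549]
tool_rot: [[0.266, 0.964, -0.003], [0.964, -0.266, -0.001], [-0.001, -0.002, -1.0]]
wrist_force: [0.5, 1.0, -2.7]
opening: 0.488
gripper_force: 30.0
```

```bash
python3 - <<'E'
from h import *
s=state();print(s["position"],s["opening"],s["wrist_force"])
plan([*(new(3)-.0005*NU),.15],down(NU))
E
```

```text
[0.59320807 0.30689032 0.15485823] 0.48783319342501513 [ 0.50331561  0.98087259 -2.71036827]
n 11 dp [-0.0785 -0.5087 -0.0049] rv [ -0.1   0.1 -26.5]
[-0.0465,0.0054,0.0005,-0,0,-2.4,-0.0467,0.0035,0.0005,-0,0,-2.4,-0.0467,0.0015,0.0005,-0,0,-2.4,-0.0468,-0.0005,0.0005,-0,0,-2.4,-0.0467,-0.0024,0.0005,-0,0,-2.4]
[-0.0466,-0.0044,0.0005,-0,0,-2.4,-0.0464,-0.0063,0.0005,-0,0,-2.4,-0.0461,-0.0082,0.0005,-0,0,-2.4,-0.0456,-0.0102,0.0005,-0,0,-2.4,-0.0453,-0.0121,0.0005,-0,0,-2.4]
[-0.0446,-0.014,0.0005,-0,0,-2.4]
```

Request:
carry_out:
  rows: [-0.0465,0.0054,0.0005,0,0,-2.4,-0.0467,0.0035,0.0005,0,0,-2.4,-0.0467,0.0015,0.0005,0,0,-2.4,-0.0468,-0.0005,0.0005,0,0,-2.4,-0.0467,-0.0024,0.0005,0,0,-2.4]

```text
time_s: 30.95
position: [0.5569, 0.0743, 0.1525]
tool_rot: [[0.058, 0.998, -0.002], [0.998, -0.058, 0.0], [-0.0, -0.002, -1.0]]
wrist_force: [0.4, -0.0, -2.1]
opening: 0.484
gripper_force: 30.0
```

Request:
carry_out:
  rows: [-0.0466,-0.0044,0.0005,0,0,-2.4,-0.0464,-0.0063,0.0005,0,0,-2.4,-0.0461,-0.0082,0.0005,0,0,-2.4,-0.0456,-0.0102,0.0005,0,0,-2.4,-0.0453,-0.0121,0.0005,0,0,-2.4]

```text
time_s: 31.45
position: [0.5214, -0.1569, 0.1502]
tool_rot: [[-0.151, 0.989, -0.002], [0.989, 0.151, 0.001], [0.001, -0.002, -1.0]]
wrist_force: [1.0, 0.5, -1.2]
opening: 0.488
gripper_force: 30.0
```

Request:
carry_out:
  rows: [-0.0446,-0.014,0.0005,0,0,-2.4,0,0,0.03,0,0,0,0,0,0.04,0,0,0,0,0,0,0,0,0,0,0,0,0,0,0]

```text
time_s: 31.95
position: [0.5152, -0.2013, 0.0809]
tool_rot: [[-0.191, 0.982, -0.001], [0.982, 0.191, 0.001], [0.001, -0.001, -1.0]]
wrist_force: [-0.5, -0.4, -0.9]
opening: 0.483
gripper_force: 30.0
```

```bash
python3 - <<'E'
from h import *
s=state();print(s["position"],s["opening"],s["gripper_force"],s["wrist_force"])
plan([*(new(3)-.0005*NU),.0373],down(NU),1)
E
```

```text
[ 0.51519478 -0.20131802  0.08089714] 0.48337325732404707 29.99857485294342 [-0.46409356 -0.43660161 -0.85598982]
n 1 dp [-0.0005 -0.0005 -0.0436] rv [-0.1 -0.1 -0.1]
[-0.0005,-0.0005,0.0436,-0.1,-0.1,-0.1]
```

Request:
carry_out:
  rows: [-0.0005,-0.0005,0.02,0,0,0,0,0,0.01,0,0,0,0,0,0.005,0,0,0,0,0,0,0,0,0]

```text
time_s: 32.35
position: [0.5152, -0.2021, 0.0462]
tool_rot: [[-0.191, 0.982, 0.0], [0.982, 0.191, -0.0], [-0.0, 0.0, -1.0]]
wrist_force: [-0.0, -0.2, -1.4]
opening: 0.487
gripper_force: 30.0
```

Request:
carry_out:
  rows: [0,0,0.004,0,0,0,0,0,0.003,0,0,0,0,0,0.001,0,0,0,0,0,0,0,0,0]

```text
time_s: 32.75
position: [0.515, -0.2022, 0.0378]
tool_rot: [[-0.191, 0.982, -0.0], [0.982, 0.191, 0.0], [0.0, -0.0, -1.0]]
wrist_force: [-0.5, -0.6, -1.3]
opening: 0.488
gripper_force: 30.0
```

Request:
carry_out:
  rows: [0,0,0.001,0,0,0,0,0,0,0,0,0]

```text
time_s: 32.95
position: [0.5151, -0.2023, 0.0373]
tool_rot: [[-0.191, 0.982, 0.0], [0.982, 0.191, -0.0], [-0.0, 0.0, -1.0]]
wrist_force: [-0.4, 1.3, 2.0]
opening: 0.486
gripper_force: 30.0
```

Contact at the home height. A small press, then release and retreat.

Request:
carry_out:
  rows: [0,0,0.001,0,0,0,0,0,0,0,0,0]

```text
time_s: 33.15
position: [0.5152, -0.2023, 0.0372]
tool_rot: [[-0.191, 0.982, 0.001], [0.982, 0.191, -0.001], [-0.001, 0.001, -1.0]]
wrist_force: [-3.5, 2.8, 11.9]
opening: 0.485
gripper_force: 30.0
```

Request:
carry_out:
  rows: [0,0,-0.001,0,0,0,0,0,0,0,0,0,0,0,0,0,0,0,0,0,0,0,0,0,0,0,0,0,0,0]
  jaw: 1

```text
time_s: 33.65
position: [0.5149, -0.2022, 0.0367]
tool_rot: [[-0.191, 0.982, -0.0], [0.982, 0.191, 0.0], [0.0, -0.0, -1.0]]
wrist_force: [0.0, 0.4, 0.1]
opening: 0.915
gripper_force: 0.0
```

Request:
carry_out:
  rows: [0,0,0,0,0,0,0,0,0,0,0,0,0,0,-0.03,0,0,0,0,0,-0.04,0,0,0,0,0,-0.04,0,0,0]

```text
time_s: 34.15
position: [0.5147, -0.202, 0.148]
tool_rot: [[-0.191, 0.982, -0.001], [0.982, 0.191, 0.001], [0.001, -0.001, -1.0]]
wrist_force: [0.7, -0.7, 0.0]
opening: 1.004
gripper_force: 0.0
```

Request:
carry_out:
  rows: [0,0,-0.04,0,0,0,0,0,-0.03,0,0,0,0,0,0,0,0,0,0,0,0,0,0,0]

```text
time_s: 34.55
position: [0.5149, -0.2021, 0.2165]
tool_rot: [[-0.191, 0.982, -0.0], [0.982, 0.191, 0.0], [0.0, -0.0, -1.0]]
wrist_force: [-0.2, -0.2, 0.1]
opening: 1.0
gripper_force: 0.0
```

```bash
python3 - <<'E'
from h import *
s=state();print(s["position"],s["opening"])
d=shot("w10");c=snapshot("scene")
a=d["image"][0:300,150:420,::-1]; b=c["image"][190:340,240:420,::-1]
o=np.zeros((500,800,3),np.uint8); o[:,:450]=cv2.resize(a,(450,500)); o[:290,452:800]=cv2.resize(b,(348,290)); cv2.imwrite("pics/s6.png",o)
E
```

```text
[ 0.51485039 -0.20212089  0.21645283] 1.0001014976334341
```

View pics/s6.png

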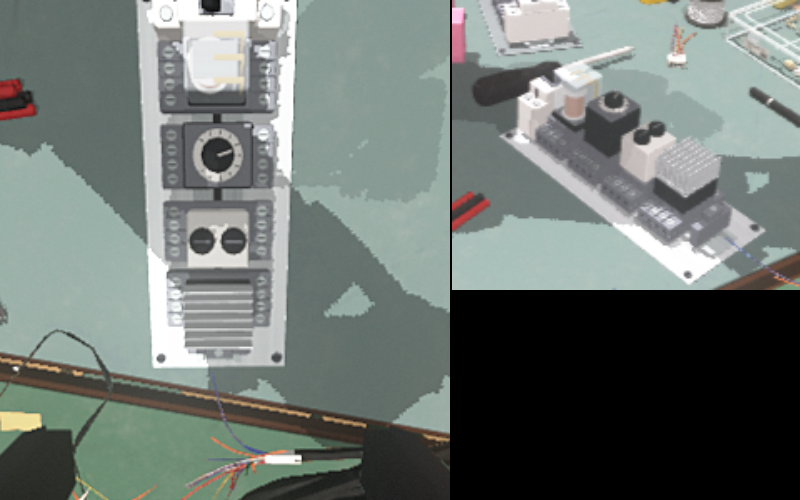

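All four units stand square in the new rail. From the switch they are relay (215,65), timer (218,155), fuse (217,238) and SSR (218,312).

```bash
python3 -c "
from workcell import *
print(hand_in())"
```

```text
the job is handed in; nothing more can be done
None
```

The job is handed in: all four units are plugged in and released on the new rail, in order from its main switch: relay, timer, fuse unit, solid-state switch. The last pictures show them upright and square, and about 35 s of the 106 s were used. The fuse unit took three tries to grip, and the timer was carried on an odd 17 mm grip, probably by its knob.

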